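Casting flasks over their wax trees

TASK

Get the casting ready for investment: put each of the four steel flasks over the wax tree it belongs to, standing upright and fully home in the groove of its rubber base. Flask and base go together by diameter, and of the two wide pairs the tall flask takes the tall tree, so that every tree ends up inside a flask taller than itself. Set the flasks down gently without knocking any tree over, leave the bases flat on the bench, and do not disturb the mixing bowl or the jar.

Things in the scene. Friction and masses are not known exactly. Their poses are not given: they have to be found in the camera images.
- flask_small: Loose casting flask, the narrowest: a plain stainless-steel tube standing on end, open at both ends, 38 mm outside diameter, 33 mm bore, 55 mm high. Origin at the centre of its lower end, z up its axis; round, so its yaw means nothing.
- flask_medium: Loose casting flask, the middle width: a plain stainless-steel tube standing on end, open at both ends, 51 mm outside diameter, 46 mm bore, 70 mm high. Origin at the centre of its lower end, z up its axis; round, so its yaw means nothing.
- flask_wide_short: Loose casting flask, wide and squat: a plain stainless-steel tube standing on end, open at both ends, 64 mm outside diameter, 59 mm bore, 60 mm high. Origin at the centre of its lower end, z up its axis; round, so its yaw means nothing.
- flask_wide_tall: Loose casting flask, as wide as the squat one, and tall: a plain stainless-steel tube standing on end, open at both ends, 64 mm outside diameter, 59 mm bore, 90 mm high. Origin at the centre of its lower end, z up its axis; round, so its yaw means nothing.
- base_small: Loose black rubber base for the 38 mm wide, 55 mm high flask: disc 56 mm across, outer lip 10 mm high, groove floor 6 mm above the bench, central boss 27 mm across, a steep guiding cone from 10 up to 20 mm. On it a blue wax tree, top 48 mm above the bench, 16 mm across. The seated flask stands in the groove with 3 mm play, lower end at 6 mm. Origin: centre of underside, z up.
- base_medium: Loose black rubber base for the 51 mm wide, 70 mm high flask: disc 69 mm across, outer lip 10 mm high, groove floor 6 mm above the bench, central boss 40 mm across, a steep guiding cone from 10 up to 25 mm. On it a blue wax tree, top 60 mm above the bench, 24 mm across. The seated flask stands in the groove with 3 mm play, lower end at 6 mm. Origin: centre of underside, z up.
- base_wide_short: Loose black rubber base for the 64 mm wide, 60 mm high flask (short tree): disc 82 mm across, outer lip 10 mm high, groove floor 6 mm above the bench, central boss 53 mm across, a steep guiding cone from 10 up to 31 mm. On it a blue wax tree, top 50 mm above the bench, 36 mm across. The seated flask stands in the groove with 3 mm play, lower end at 6 mm. Origin: centre of underside, z up.
- base_wide_tall: Loose black rubber base for the 64 mm wide, 90 mm high flask (tall tree): disc 82 mm across, outer lip 10 mm high, groove floor 6 mm above the bench, central boss 53 mm across, a steep guiding cone from 10 up to 31 mm. On it a blue wax tree, top 80 mm above the bench, 36 mm across. The seated flask stands in the groove with 3 mm play, lower end at 6 mm. Origin: centre of underside, z up.
- bowl: Bystander, leave alone: loose white mixing bowl, 130 mm across the rim, 70 mm high, at the left of the work. Origin at the centre of its underside, z up.
- jar: Bystander, leave alone: loose glass jar with an orange lid, 72 mm across, 85 mm high, at the right far side of the work. Origin at the centre of its underside, z up.
Mind the look-alikes: they are no part of the job. What is shaped like the flask_wide_tall but green is not meant. What is shaped like the flask_medium but green or yellow is not meant.

How it is judged:
By the outcome, as a careful person would: the job done as asked, in the order asked, and still so for the second after the job is handed in, with the robot touching nothing.
It also fails if it takes over 115 s, if anything falls off the work surface, if the arm or the gripper's body presses on something with over 40 N, if the wrist force passes 120 N, or if a joint passes its speed limit or range.

ROBOT

A 7-joint arm with a two-finger parallel gripper is mounted at the origin on the work surface. World frame = base frame: x ahead of the robot, y to its left, z up, the work surface at z = 0. Lengths are in mm, angles in rad, forces in N, time in s.
With the tool pointing down it reaches from about 425 to 975 mm from the base axis. Payload 16.7 kg.
Tool frame: the origin (TCP) lies on the mounting face of the last link; the fingertips stand 173 mm ahead of it and the grasp point (between the pads) lies 155 mm ahead of it (hold_point_z is the z of the grasp point in the tool frame, in mm); z points along the fingers, x is the direction in which the jaws open and shut, and the axes are right-handed (so a half turn about z gives the same grasp; the last joint's range is limited). The gripper opens to 85 mm and grips with 20 to 120 N. Pads are 22 mm wide; open, the fingers measure 114 mm over their backs; the gripper's body (76 mm by 85 mm) begins 54 mm behind the grasp point. The pads swing forward as they close: fully open they stand 13 mm farther back than shut.
Start: joints at [-1.433, 0.426, 0.074, 1.606, -0.034, 1.111, -0.067], TCP at [191.607, 647.205, 404.702] pointing down, gripper open.
Joint ranges: [-2.85, 2.85], [-0.5, 2.14], [-1.23, 1.37], [0.21, 2.46], [-1.02, 4.16], [0.16, 2.05], [-2.73, 2.73]. Speed limits (rad/s): [1.89, 1.89, 2.39, 2.39, 3.01, 3.01, 3.01].

INTERFACE

Orientations are given as a rotation vector (axis times angle).
In Python, from station import * gives the robot as it stands. The module is installed in compiled form; this text tells all that it offers.
- The arm moves only by the tool step_arm, never from a script. Its argument "steps" is one flat list of numbers, 5 for each row, row after row: the shift along the tool's x, y, z in cm, then the turn about the tool's z in degrees, then the opening, from -1 (shut) to 1 (fully open). In form: [dx, dy, dz, turn, hand, dx, dy, dz, turn, hand, ...]. A call has 1 to 8 rows; each row is the pose to reach, as a shift and turn from the pose measured when the call began, along the tool's axes at that moment; what a row does not reach only later rows make up. A row lasts 1/10 s, in which the tool goes at most 50 mm and 8.59 degrees, less where a joint would pass 70% of its speed; a pose out of reach is approached as far as the arm can. A call with a gripper value outside its range is refused whole. The fingers move at their own pace and stop on an object; "squeeze" is the grip in N (left out, the last holds). Time passes only in rows, so rows that repeat a pose let the fingers close. It gives the time, the measured TCP pose, the force and the opening at its end, in the units of the state.
- get_obs(): the state, without advancing time (a new reading comes with each control period).
- get_image(name): name is "side" or "top"; returns the picture (384x512x3 uint8, blue, green, red); there is no depth.
- camera_info(name): a dict with "intrinsics" (3x3 intrinsics, pixels), "eye" and "attitude" of the camera in the world. Camera axes: x right, y down, z forward; pixel columns grow to the right and rows downward; lengths in mm; the calibration is good to about 2 mm. A picture is of the moment at which its call begins. camera_info takes no time and is no camera call.
- hand_in(): hands the job in, once; it reports no verdict.
The state is a dict: "time_s": time; "qpos": joint angles; "joint_vel": joint speeds; "joint_torque": joint torques, N m; "eef_pos": TCP position; "orientation": TCP orientation; "force": force on the tool from outside, world axes, zero at the start; "moment": the same for the moment, N m; "finger_gap": opening from 0.0 (shut) to 1.0 (fully open).
Only numpy, scipy, OpenCV 4.12 (cv2) and the standard library are available. Lean on these libraries where they do the work, as an engineer would, in place of code of your own. Each camera call takes 0.05 s, during which the arm holds its last target.

## Working session

There is one attempt and no reset: what is moved stays moved. The work goes in short steps, Python scripts to look and compute and a tool call to move; the robot and the scene stay as the last step left them, time stands still between calls to the robot, and variables do not carry over. Pictures are saved under pics/ and viewed, and the job is handed in when it is done.

Besides the shell and the picture viewer there is one more tool, called after "Request:" as name(argument=value, ...), one argument or row to a line, values as JSON. step_arm: Moves the arm, as the interface text tells. Its arguments: {"type":"object","properties":{"steps":{"type":"array","items":{"type":"number"}},"squeeze":{"type":"number"}},"required":["steps"]}

```bash
mkdir -p pics
python3 - <<'E'
from station import *
import cv2
o=get_obs();print(o)
for n in("top","side"):
    im=get_image(n);cv2.imwrite(f"pics/{n}0.png",im);print(n,camera_info(n))
E
```

```text
{'time_s': 0.0, 'qpos': array([-1.4324884 ,  0.42675961,  0.07384601,  1.60662631, -0.03412411,
        1.11079741, -0.06708669]), 'joint_vel': array([-1.69304902e-03,  1.47924905e-03,  2.33207194e-04,  1.54426482e-03,
       -1.04764928e-03,  4.81808398e-05, -8.70121544e-04]), 'joint_torque': array([ 6.44591437e-04, -9.49829292e+01,  3.76060769e+00, -4.63514829e+01,
        1.90765673e-02,  1.01349223e-02, -5.08797348e-05]), 'eef_pos': array([191.55201295, 647.05271517, 403.98335978]), 'orientation': array([ 2.51638861e+00,  1.87936300e+00, -1.59974070e-03]), 'force': array([ 0.01922734, -1.13557574, -0.49339068]), 'moment': array([-0.01916529, -0.00117281, -0.02203957]), 'finger_gap': 0.9981669471739201}
top {'intrinsics': array([[435.36242716,   0.        , 253.69358021],
       [  0.        , 435.36242716, 194.02657776],
       [  0.        ,   0.        ,   1.        ]]), 'eye': array([ 378.54923711,  103.37245723, 1291.30380776]), 'attitude': array([-2.14211302,  2.13560452, -0.16146235])}
side {'intrinsics': array([[375.03295176,   0.        , 251.37569112],
       [  0.        , 375.03295176, 194.81428532],
       [  0.        ,   0.        ,   1.        ]]), 'eye': array([ 322.42471878, -691.36792935,  654.25312538]), 'attitude': array([-2.17559027,  0.29076421, -0.16865199])}
```

View pics/top0.png

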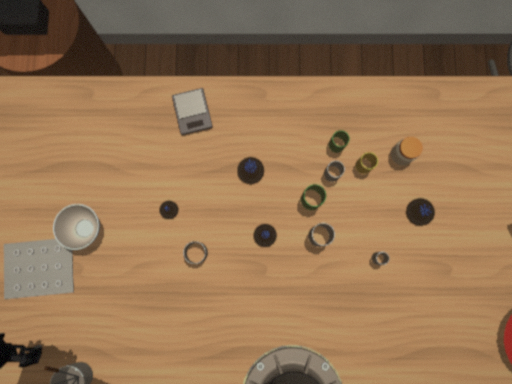

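View pics/side0.png

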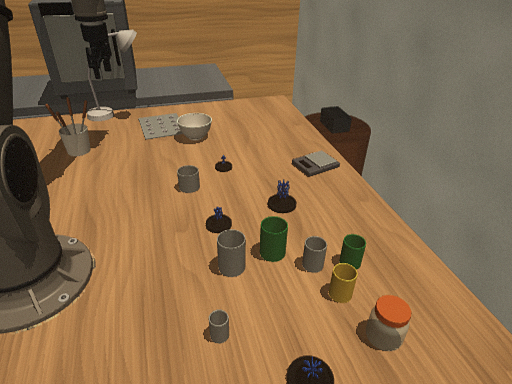

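```bash
cat > h.py <<'E'
from station import *
import numpy as np, cv2
from scipy.spatial.transform import Rotation as R
def ray(n,uv,z):
    c=camera_info(n);K=c['intrinsics'];A=R.from_rotvec(c['attitude']).as_matrix()
    d=A@np.linalg.inv(K)@np.array([uv[0],uv[1],1.]);e=c['eye'];return e+d*(z-e[2])/d[2]
def proj(n,p):
    c=camera_info(n);K=c['intrinsics'];A=R.from_rotvec(c['attitude']).as_matrix()
    q=K@(A.T@(np.asarray(p,float)-c['eye']));return q[:2]/q[2]
E
python3 - <<'E'
from h import *
im=cv2.imread('pics/top0.png')
c=im[125:275,150:440];cv2.imwrite('pics/c0.png',cv2.resize(c,(800,414),interpolation=cv2.INTER_CUBIC))
s=cv2.imread('pics/side0.png');c=s[130:384,160:420];cv2.imwrite('pics/c1.png',cv2.resize(c,(614,600),interpolation=cv2.INTER_CUBIC))
# bases: dark mask
g=im.max(2)
m=((g<60)*255).astype(np.uint8)
n,l,st,ce=cv2.connectedComponentsWithStats(m)
for i in range(1,n):
    if 60<st[i,4]<3000 : print(st[i],ce[i],ray('top',ce[i],10))
E
```

```text
[   0    0   50   36 1681] [23.54610351 17.36347412] [1146.57822878  844.66926229   10.        ]
[   4    6  118   69 2380] [83.44705882 55.11428571] [1018.67088313  645.23554985   10.        ]
[501  35  11  40 141] [508.09219858  51.80141844] [1031.53084549 -685.90445173   10.        ]
[428  40  18  34 327] [437.47706422  54.72782875] [1021.46886465 -464.58987442   10.        ]
[184  43  14  25 150] [190.86        52.74666667] [1027.0479912  307.9312769   10.       ]
[479  42  24  33 238] [490.31932773  54.07142857] [1023.88099138 -629.77430921   10.        ]
[335 132  13  12  70] [342.35714286 136.17142857] [ 757.34219109 -159.7384682    10.        ]
[330 141  13  11  62] [334.5483871  147.43548387] [ 722.04650902 -135.13187831   10.        ]
[239 158  24  25 352] [250.44034091 171.74147727] [646.337121   119.14209338  10.        ]
[309 186  16  15  73] [318.45205479 190.79452055] [588.91047058 -83.83089717  10.        ]
[407 200  27  25 436] [419.16972477 211.98394495] [ 526.25828265 -380.0525144    10.        ]
[161 202  16  16 190] [168.64736842 209.71052632] [530.88834828 361.10262633  10.        ]
[255 225  20  21 286] [264.55594406 235.26573427] [456.2151861   76.85352139  10.        ]
[  0 334  43  34 762] [ 18.70734908 353.60498688] [120.82649004 771.05687244  10.        ]
[265 371  54  13 478] [292.39958159 378.26150628] [58.09385451 -0.71306616 10.        ]
```

View pics/c0.png

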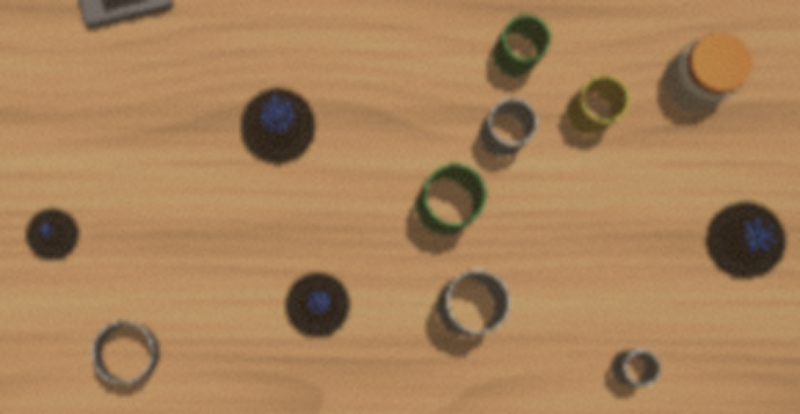

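View pics/c1.png

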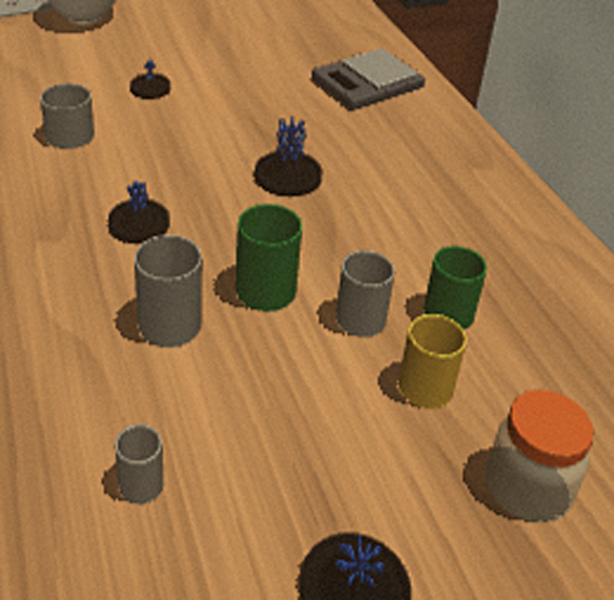

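```bash
cat >> h.py <<'E'
def comp(im,mask_fn,uv,r):
    x0,y0=int(uv[0]-r),int(uv[1]-r)
    x0=max(x0,0);y0=max(y0,0)
    c=im[y0:int(uv[1]+r),x0:int(uv[0]+r)]
    m=(mask_fn(c)*255).astype(np.uint8)
    m=cv2.morphologyEx(m,cv2.MORPH_CLOSE,np.ones((3,3),np.uint8))
    cs,_=cv2.findContours(m,cv2.RETR_EXTERNAL,cv2.CHAIN_APPROX_NONE)
    k=max(cs,key=cv2.contourArea)
    h=cv2.convexHull(k);M=cv2.moments(h)
    b=cv2.boundingRect(h)
    return np.array([M['m10']/M['m00']+x0,M['m01']/M['m00']+y0]),cv2.contourArea(h),(b[0]+x0,b[1]+y0,b[2],b[3])
def grey(c):
    h=cv2.cvtColor(c,cv2.COLOR_BGR2HSV);return (h[...,1]<75)&(h[...,2]>50)
def dark(c): return c[...,2]<75   # red channel: rubber and blue wax low, wood high
E
python3 - <<'E'
from h import *
t=cv2.imread('pics/top0.png');s=cv2.imread('pics/side0.png')
print(t[253,196-12:196+13].tolist());print(t[235,250:280,:].tolist())
for n,T,S,rt,rs,h in [('small',(381,258),(219,327),14,24,55),('med',(334,171),(315,255),16,25,70),('wshort',(196,253),(188,179),18,20,60),('wtall',(320,236),(231,254),20,32,90)]:
  a,A,b=comp(t,grey,T,rt);e,E,f=comp(s,grey,S,rs)
  print(n,a,A,b,ray('top',a,h/2)[:2],'side',e,E,f,ray('side',e,h/2)[:2])
for n,T,S in [('small',(169,210),(223,166)),('med',(264,235),(218,223)),('A',(251,170),(282,203)),('B',(420,212),(310,372))]:
  a,A,b=comp(t,dark,T,20);e,E,f=comp(s,dark,S,28)
  print(n,a,A,b,'dia',2*np.sqrt(A/np.pi)*1281/435.4,ray('top',a,7)[:2],'side',e,E,f)
E
```

```text
[[93, 106, 115], [60, 69, 78], [61, 79, 98], [78, 112, 148], [89, 131, 174], [91, 134, 178], [93, 136, 178], [93, 136, 180], [93, 136, 179], [94, 135, 180], [95, 137, 180], [92, 134, 177], [93, 134, 178], [95, 136, 179], [92, 133, 178], [91, 133, 176], [95, 137, 180], [94, 135, 179], [89, 131, 171], [81, 116, 152], [77, 101, 123], [75, 85, 95], [63, 75, 84], [65, 86, 107], [81, 117, 153]]
[[97, 141, 183], [98, 142, 184], [91, 130, 171], [62, 93, 120], [39, 54, 70], [34, 45, 54], [36, 45, 53], [33, 39, 51], [36, 46, 55], [22, 34, 46], [30, 36, 46], [57, 46, 52], [74, 55, 54], [71, 50, 50], [67, 49, 46], [85, 57, 55], [89, 57, 51], [92, 64, 57], [82, 58, 54], [57, 47, 50], [30, 36, 46], [31, 39, 49], [31, 41, 52], [37, 46, 56], [33, 42, 52], [39, 51, 62], [59, 84, 106], [84, 122, 158], [99, 144, 184], [98, 143, 184]]
small [380.99413146 258.01877934] 142.0 (373, 252, 16, 13) [ 391.08986407 -256.76373063] side [218.7020155  325.72062016] 537.5 (209, 310, 20, 33) [ 389.2540341  -250.15061099]
med [334.39820167 170.05908799] 259.5 (325, 161, 20, 19) [ 646.78789643 -128.30339692] side [313
[... 387 characters left out ...]
29, 28, 48) [453.63331948 -77.5924913 ]
small [168.50634921 209.5       ] 210.0 (160, 202, 18, 16) dia 48.10889831184326 [531.87340483 362.14655276] side [223.1107628  164.94043887] 159.5 (215, 156, 17, 16)
med [264.6309349  234.98237885] 340.5 (254, 225, 22, 21) dia 61.25962338213223 [457.22922147  76.57039879] side [217.98380414 221.25423729] 442.5 (206, 207, 26, 26)
A [250.18449931 170.25102881] 486.0 (238, 158, 25, 26) dia 73.18699217740058 [651.54167014 119.97014843] side [281.67833982 198.1226978 ] 642.5 (267, 180, 29, 33)
B [419.89025544 211.62346263] 528.5 (407, 199, 27, 26) dia 76.31998215994622 [ 527.68442545 -383.37500428] side [308.64126984 371.3252381 ] 1050.0 (285, 356, 49, 28)
```

Run:
```python
from h import *
t=cv2.imread('pics/top0.png');s=cv2.imread('pics/side0.png')
def tile(im,uv,r):
    x,y=uv;c=im[y-r:y+r,x-r:x+r];return cv2.resize(c,(256,256),interpolation=cv2.INTER_NEAREST)
a=np.vstack([np.hstack([tile(t,u,16) for u in [(381,258),(334,171),(320,236)]]),np.hstack([tile(s,u,32) for u in [(219,327),(315,255),(231,254)]])])
cv2.imwrite('pics/t1.png',a)
b=np.vstack([np.hstack([tile(t,u,16) for u in [(196,253),(251,170),(420,212)]]),np.hstack([tile(s,u,32) for u in [(188,179),(282,198),(310,352)]])])
cv2.imwrite('pics/t2.png',b)
```

```text
(no output)
```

View pics/t1.png

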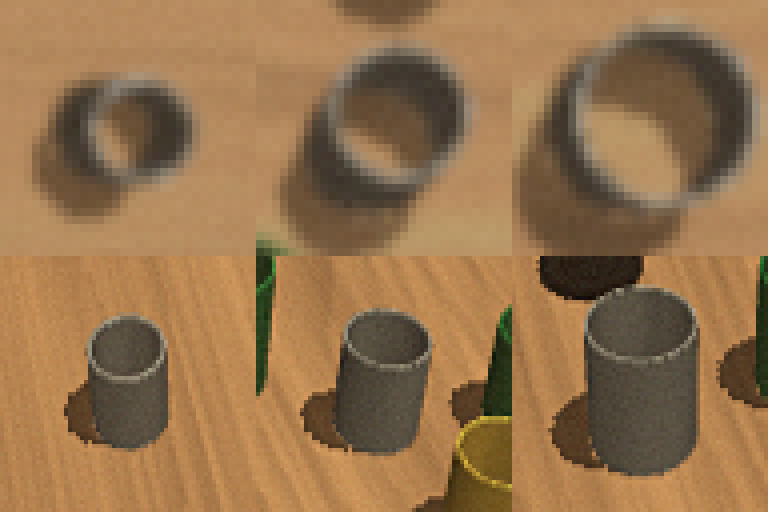

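View pics/t2.png

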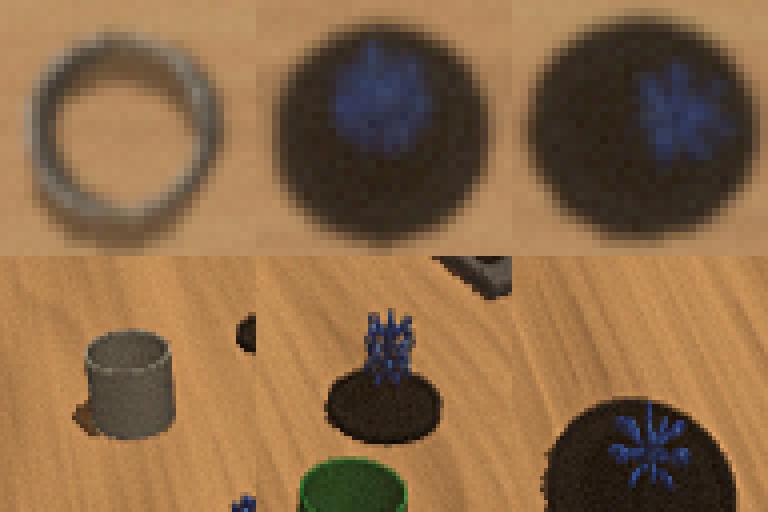

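Run:
```python
from h import *
for n,T,h in [('small',(382.3,257.8),55),('med',(335.2,169.4),70),('wshort',(194.6,252.5),60),('wtall',(322.4,234.0),90)]:
  p=ray('top',T,h);print(n,p,'r',np.hypot(*p[:2]))
  for z in(0,h): print('   side',z,proj('side',[p[0],p[1],z]))
for n,(x,y),hs in [('small',(531.9,362.1),[48]),('med',(457.2,76.6),[60]),('A',(651.5,120),(50,80)),('B',(527.7,-383.4),(50,80))]:
  print(n,np.hypot(x,y),'side rim',proj('side',[x,y,8]))
  for h in hs: print('  tree top',h,'top',proj('top',[x,y,h]),'side',proj('side',[x,y,h]))
```

```text
small [ 391.43673667 -252.61346733   55.        ] r 465.87153024131834
   side 0 [220.55805342 335.05867784]
   side 55 [219.56527246 317.62253063]
med [ 641.24677486 -124.1909733    70.        ] r 653.1621729050684
   side 0 [312.20592518 265.00202714]
   side 70 [315.51586426 243.33518102]
wshort [404.3549893  274.13572154  60.        ] r 488.52159747160783
   side 0 [189.55157491 187.75732087]
   side 60 [187.90231113 171.15710892]
wtall [455.33472632 -80.63983992  90.        ] r 462.42025990593874
   side 0 [232.1572096  266.74558157]
   side 90 [231.50823649 238.33845808]
small 643.4547536540546 side rim [224.02521406 165.86541443]
  tree top 48 top [165.71252147 207.79331496] side [223.67396647 155.33056183]
med 463.5724323123626 side rim [219.34933535 222.79766557]
  tree top 60 top [265.0118342  233.84042915] side [218.63250734 207.39377381]
A 662.4592440293969 side rim [282.32319427 202.56241257]
  tree top 50 top [249.99790583 167.19185236] side [283.2380744  190.63984905]
  tree top 80 top [249.86751086 164.92330809] side [283.91775018 181.78242905]
B 652.2751336667679 side rim [311.30735218 377.82751955]
  tree top 50 top [425.49992164 209.90156955] side [313.93404261 364.71788438]
  tree top 80 top [429.63943743 208.63293468] side [315.93654321 354.72353873]
```

```bash
cat >> h.py <<'E'
def go(x,y,z,yaw=None):
    "grasp point target mm, jaw yaw deg"
    o=get_obs();A=R.from_rotvec(o['orientation']).as_matrix()
    g=o['eef_pos']+A@[0,0,155]
    cur=np.degrees(np.arctan2(A[1,0],A[0,0]))
    yaw=cur if yaw is None else yaw
    d=(yaw-cur+90)%180-90
    # turn about tool z (down): world yaw decreases
    turn=-d
    # target TCP: tool straight down
    s=A.T@(np.array([x,y,z])-np.array([0,0,-155.])-o['eef_pos'])
    print('t',round(o['time_s'],2),'grasp',g.round(1),'yaw',round(cur,1),'tilt',round(np.degrees(np.arccos(-A[2,2])),2),'gap',round(o['finger_gap'],3),'F',o['force'].round(1),'q',o['qpos'].round(2))
    print('  dx dy dz cm',(s/10).round(2),'turn',round(turn,1))
E
python3 -c "
from h import *
go(391.4,-252.6,200,90)
go(391.4,-252.6,200,-33)
go(391.4,-252.6,200,57)"
```

```text
t 0.1 grasp [191.5 646.9 249.1] yaw 73.5 tilt 0.07 gap 0.996 F [-0.   0.5  0.1] q [-1.43  0.43  0.07  1.61 -0.03  1.11 -0.07]
  dx dy dz cm [-80.59  44.7    5.01] turn -16.5
t 0.1 grasp [191.5 646.9 249.1] yaw 73.5 tilt 0.07 gap 0.996 F [-0.   0.5  0.1] q [-1.43  0.43  0.07  1.61 -0.03  1.11 -0.07]
  dx dy dz cm [-80.59  44.7    5.01] turn -73.5
t 0.1 grasp [191.5 646.9 249.1] yaw 73.5 tilt 0.07 gap 0.996 F [-0.   0.5  0.1] q [-1.43  0.43  0.07  1.61 -0.03  1.11 -0.07]
  dx dy dz cm [-80.59  44.7    5.01] turn 16.5
```

```bash
python3 -c "
from h import *
go(404.4,274.1,130,34)"
```

```text
t 0.1 grasp [191.5 646.9 249.1] yaw 73.5 tilt 0.07 gap 0.996 F [-0.   0.5  0.1] q [-1.43  0.43  0.07  1.61 -0.03  1.11 -0.07]
  dx dy dz cm [-29.71  31.    11.95] turn 39.5
```

Request:
step_arm(
  steps=[-15, 15.5, 3, 20, 1, -22, 23, 6, 30, 1, -29.7, 31, 12, 39.5, 1, -29.7, 31, 12, 39.5, 1, -29.7, 31, 12, 39.5, 1, -29.7, 31, 12, 39.5, 1, -29.7, 31, 12, 39.5, 1, -29.7, 31, 12, 39.5, 1],
)

```text
time_s: 0.9
eef_pos: [382.8, 311.1, 297.9]
orientation: [3.003, 0.919, -0.001]
force: [0.7, -0.3, 0.2]
finger_gap: 1.001
```

```bash
python3 -c "
from h import *
go(404.4,274.1,38,34)"
```

```text
t 0.9 grasp [382.7 311.  142.9] yaw 34.0 tilt 0.06 gap 1.001 F [ 0.7 -0.3  0.2] q [-1.08  0.27  0.31  2.12 -0.12  0.76 -0.1 ]
  dx dy dz cm [-0.27  4.27 10.5 ] turn 0.0
```

Request:
step_arm(
  steps=[-0.27, 4.27, 1, 0, 1, -0.27, 4.27, 1, 0, 1, -0.27, 4.27, 1.5, 0, 1, -0.27, 4.27, 1.5, 0, 1],
)

```text
time_s: 1.3
eef_pos: [404.0, 274.9, 282.5]
orientation: [3.003, 0.92, -0.002]
force: [-0.3, 0.1, -0.1]
finger_gap: 0.996
```

Run:
```python
from h import *
go(404.4,274.1,38,34)
t=get_image('top');s=get_image('side')
u=proj('top',[404,274,60]).astype(int);v=proj('side',[404,274,80]).astype(int)
f=lambda im,u,r:cv2.resize(im[u[1]-r:u[1]+r,u[0]-r:u[0]+r],(400,400),interpolation=cv2.INTER_CUBIC)
cv2.imwrite('pics/g1.png',np.hstack([f(t,u,40),f(s,v,50)]))
```

```text
t 1.3 grasp [403.9 274.7 127.5] yaw 34.1 tilt 0.08 gap 0.996 F [-0.3  0.1 -0.1] q [-1.01  0.29  0.32  2.14 -0.14  0.73  0.  ]
  dx dy dz cm [0.   0.09 8.95] turn 0.1
```

View pics/g1.png

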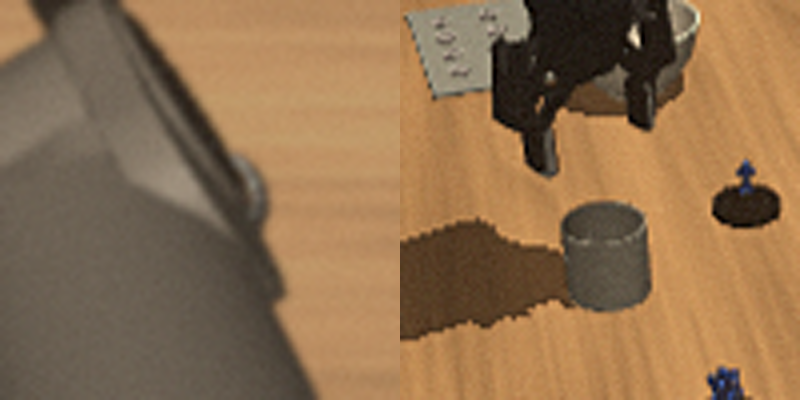

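The fingers straddle the short wide flask: tips are at crop px (540,165) and (645,120), and the flask at (605,255). Next I descend.

Request:
step_arm(
  steps=[0, 0.1, 3, 0, 1, 0, 0.1, 6, 0, 1, 0, 0.1, 8.2, 0, 1, 0, 0.1, 8.9, 0, 1, 0, 0.1, 8.9, 0, 1],
)

```text
time_s: 1.9
eef_pos: [404.0, 274.8, 193.4]
orientation: [3.001, 0.923, -0.003]
force: [0.3, -0.5, 0.5]
finger_gap: 1.0
```

Request:
step_arm(
  steps=[0, 0, 0, 0, 0.6, 0, 0, 0, 0, 0.4, 0, 0, 0, 0, 0.2, 0, 0, 0, 0, 0, 0, 0, 0, 0, 0, 0, 0, 0, 0, 0],
  squeeze=25,
)

```text
time_s: 2.5
eef_pos: [404.3, 275.3, 194.8]
orientation: [3.003, 0.924, -0.0]
force: [-1.8, -0.1, 5.1]
finger_gap: 0.748
```

Run:
```python
from h import *
go(404.4,274.1,38,34)
```

```text
t 2.5 grasp [404.3 275.3  39.8] yaw 34.2 tilt 0.01 gap 0.748 F [-1.8 -0.1  5.1] q [-0.95  0.45  0.26  2.19 -0.23  0.53  0.08]
  dx dy dz cm [-0.06  0.1   0.18] turn 0.2
```

Request:
step_arm(
  steps=[0, 0, -1, 0, 0, 0, 0, -4, 0, 0, 0, 0, -9, 0, 0, 0, 0, -14, 0, 0, 0, 0, -16, 0, 0, 0, 0, -16, 0, 0],
  squeeze=40,
)

```text
time_s: 3.1
eef_pos: [404.9, 275.5, 359.0]
orientation: [-2.999, -0.923, -0.009]
force: [0.7, 0.1, -2.2]
finger_gap: 0.739
```

Run:
```python
from h import *
go(500,0,200,0)
```

```text
t 3.1 grasp [405.5 276.3 204. ] yaw 34.2 tilt 0.38 gap 0.739 F [ 0.7  0.1 -2.2] q [-1.05  0.18  0.37  2.08 -0.08  0.89 -0.05]
  dx dy dz cm [-7.62 28.13  0.29] turn 34.2
```

Request:
step_arm(
  steps=[-0.6, 3, 0.3, 3, 0, -2, 7, 0.3, 9, 0, -3.5, 12, 0.3, 17, 0, -5, 17, 0.3, 23, 0, -6, 22, 0.3, 29, 0, -7.2, 26, 0.3, 34, 0, -7.6, 28.1, 0.3, 34, 0, -7.6, 28.1, 0.3, 34, 0],
)

```text
time_s: 3.9
eef_pos: [500.2, -2.9, 354.7]
orientation: [-3.138, 0.002, -0.006]
force: [0.3, -0.1, -1.9]
finger_gap: 0.746
```

Run:
```python
from h import *
go(527.7,-383.4,200,-36)
```

```text
t 3.9 grasp [500.8  -2.3 199.7] yaw -0.1 tilt 0.32 gap 0.746 F [ 0.3 -0.1 -1.9] q [-0.67  0.22  0.64  2.07 -0.17  0.89  0.06]
  dx dy dz cm [ 2.81 38.04 -0.18] turn 35.9
```

Request:
step_arm(
  steps=[0.3, 4, 0, 4, 0, 0.7, 9, 0, 10, 0, 1.1, 14, 0, 16, 0, 1.5, 19, 0, 22, 0, 1.9, 24, 0, 28, 0, 2.3, 29, 0, 34, 0, 2.6, 33, 0, 36, 0, 2.8, 36, 0, 36, 0],
)

```text
time_s: 4.7
eef_pos: [527.2, -364.8, 352.6]
orientation: [-2.982, 0.975, -0.002]
force: [0.1, 0.3, -1.5]
finger_gap: 0.742
```

Request:
step_arm(
  steps=[0, 0, 0, 0, 0],
)

```text
time_s: 4.8
eef_pos: [526.2, -368.1, 352.1]
orientation: [-2.982, 0.982, -0.001]
force: [-0.5, -0.2, -1.3]
finger_gap: 0.745
```

Run:
```python
from h import *
go(527.7,-383.4,110,-36)
t=get_image('top');s=get_image('side')
cv2.imwrite('pics/g2.png',np.hstack([cv2.resize(t[150:270,360:480],(400,400)),cv2.resize(s[234:384,240:390],(400,400))]))
```

```text
t 4.8 grasp [ 526.4 -367.7  197.1] yaw -36.5 tilt 0.14 gap 0.745 F [-0.5 -0.2 -1.3] q [-0.05  0.53  0.79  1.77 -0.44  1.03  0.26]
  dx dy dz cm [1.04 1.16 8.71] turn -0.5
```

View pics/g2.png

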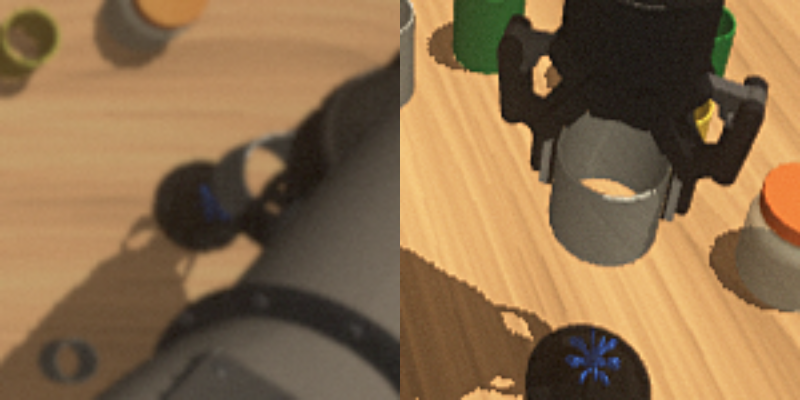

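The flask is upright in the jaws (side crop (605,190)), and the short-tree base is at (590,365). I'll align over it.

Request:
step_arm(
  steps=[1.04, 1.16, 2, -0.5, 0, 1.04, 1.16, 5, -0.5, 0, 1.04, 1.16, 8, -0.5, 0, 1.04, 1.16, 8.5, -0.5, 0, 1.04, 1.16, 8.5, -0.5, 0],
)

```text
time_s: 5.4
eef_pos: [528.8, -378.7, 266.4]
orientation: [-2.985, 0.962, 0.003]
force: [-0.4, 0.6, -0.9]
finger_gap: 0.744
```

Run:
```python
from h import *
go(527.7,-383.4,85,-36)
t=get_image('top');s=get_image('side')
cv2.imwrite('pics/g3.png',np.hstack([cv2.resize(t[150:270,360:480],(400,400)),cv2.resize(s[234:384,240:390],(400,400))]))
```

```text
t 5.4 grasp [ 528.7 -377.8  111.4] yaw -35.7 tilt 0.32 gap 0.744 F [-0.4  0.6 -0.9] q [ 0.03  0.64  0.7   1.8  -0.52  0.9   0.35]
  dx dy dz cm [0.2  0.46 2.63] turn 0.3
```

View pics/g3.png

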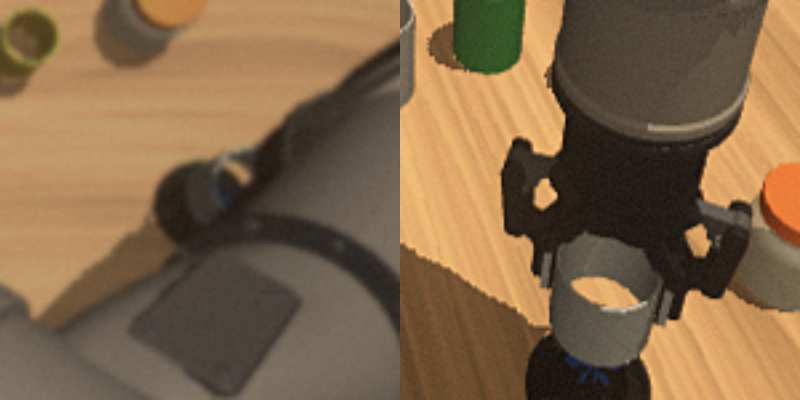

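Request:
step_arm(
  steps=[0.2, 0.46, 0.2, 0, 0, 0.2, 0.46, 0.2, 0, 0, 0.2, 0.46, 0.2, 0, 0],
)

```text
time_s: 5.8
eef_pos: [527.9, -384.8, 266.7]
orientation: [-2.986, 0.963, -0.003]
force: [-0.2, 0.3, -2.2]
finger_gap: 0.749
```

Run:
```python
from h import *
go(527.7,-383.4,75,-36)
s=get_image('side');t=get_image('top')
cv2.imwrite('pics/g4.png',np.hstack([cv2.resize(s[284:384,260:360],(600,600),interpolation=cv2.INTER_CUBIC)]))
```

```text
t 5.8 grasp [ 528.4 -384.2  111.7] yaw -35.8 tilt 0.28 gap 0.749 F [-0.2  0.3 -2.2] q [ 0.04  0.64  0.7   1.8  -0.53  0.9   0.35]
  dx dy dz cm [-0.1  -0.08  3.67] turn 0.2
```

View pics/g4.png

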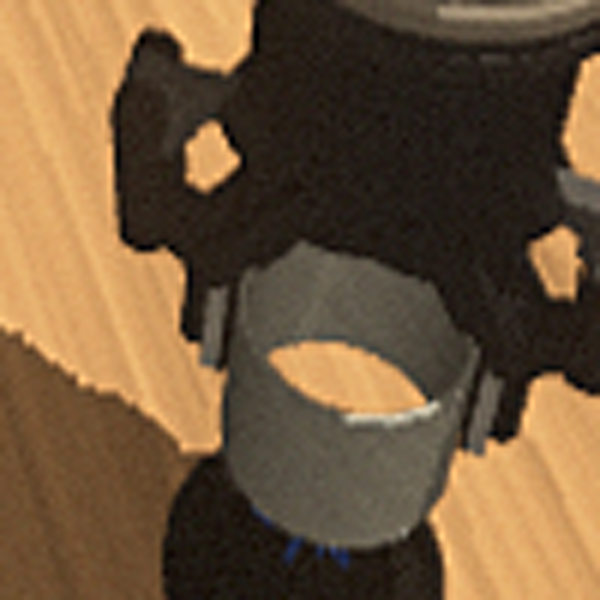

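Request:
step_arm(
  steps=[-0.1, -0.1, 1, 0, 0, -0.1, -0.1, 2, 0, 0, -0.1, -0.1, 3, 0, 0, -0.1, -0.1, 3.6, 0, 0, -0.1, -0.1, 4, 0, 0, -0.1, -0.1, 4, 0, 0],
)

```text
time_s: 6.5
eef_pos: [527.7, -383.0, 225.7]
orientation: [-2.985, 0.963, -0.001]
force: [0.4, 0.5, -1.9]
finger_gap: 0.74
```

Run:
```python
from h import *
go(527.7,-383.4,46,-36)
```

```text
t 6.5 grasp [ 527.9 -382.4   70.7] yaw -35.8 tilt 0.26 gap 0.74 F [ 0.4  0.5 -1.9] q [ 0.06  0.69  0.66  1.82 -0.57  0.83  0.38]
  dx dy dz cm [0.03 0.04 2.47] turn 0.2
```

Bottom is at about 31 mm and the force is clean. I'll lower it in small increments.

Request:
step_arm(
  steps=[0, 0, 0.4, 0, 0, 0, 0, 0.8, 0, 0, 0, 0, 1.2, 0, 0, 0, 0, 1.5, 0, 0, 0, 0, 1.7, 0, 0, 0, 0, 1.7, 0, 0],
)

```text
time_s: 7.1
eef_pos: [527.7, -382.9, 208.4]
orientation: [-2.985, 0.963, -0.0]
force: [0.5, -0.3, -3.0]
finger_gap: 0.743
```

Request:
step_arm(
  steps=[0, 0, 0.2, 0, 0, 0, 0, 0.4, 0, 0, 0, 0, 0.5, 0, 0, 0, 0, 0.5, 0, 0],
)

```text
time_s: 7.5
eef_pos: [527.6, -382.8, 203.2]
orientation: [-2.985, 0.963, 0.0]
force: [-0.1, -0.1, -1.7]
finger_gap: 0.739
```

Run:
```python
from h import *
go(527.7,-383.4,46,-36)
```

```text
t 7.5 grasp [ 527.8 -382.1   48.2] yaw -35.8 tilt 0.27 gap 0.739 F [-0.1 -0.1 -1.7] q [ 0.08  0.72  0.64  1.83 -0.59  0.8   0.4 ]
  dx dy dz cm [0.04 0.04 0.22] turn 0.2
```

Request:
step_arm(
  steps=[0, 0, 0.1, 0, 0, 0, 0, 0.2, 0, 0, 0, 0, 0.25, 0, 0, 0, 0, 0.25, 0, 0],
)

```text
time_s: 7.9
eef_pos: [527.7, -382.8, 201.1]
orientation: [-2.985, 0.963, -0.0]
force: [-0.7, 2.6, 4.8]
finger_gap: 0.736
```

Run:
```python
from h import *
go(527.7,-383.4,46,-36)
```

```text
t 7.9 grasp [ 528.  -382.1   46.1] yaw -35.8 tilt 0.29 gap 0.736 F [-0.7  2.6  4.8] q [ 0.08  0.72  0.64  1.83 -0.59  0.79  0.4 ]
  dx dy dz cm [0.04 0.05 0.  ] turn 0.2
```

Request:
step_arm(
  steps=[0, 0, 0, 0, 0.6, 0, 0, 0, 0, 0.8, 0, 0, 0, 0, 1, 0, 0, 0, 0, 1, 0, 0, -2, 0, 1, 0, 0, -6, 0, 1, 0, 0, -11, 0, 1, 0, 0, -15, 0, 1],
)

```text
time_s: 8.7
eef_pos: [527.2, -383.8, 353.4]
orientation: [-2.985, 0.964, -0.001]
force: [0.9, 0.0, 0.3]
finger_gap: 1.0
```

Run:
```python
from h import *
go(391.4,-252.6,170,-33)
s=get_image('side');t=get_image('top')
cv2.imwrite('pics/g5.png',np.hstack([cv2.resize(t[150:270,360:480],(400,400)),cv2.resize(s[234:384,240:390],(400,400))]))
```

```text
t 8.7 grasp [ 527.5 -383.2  198.4] yaw -35.8 tilt 0.26 gap 1.0 F [0.9 0.  0.3] q [-0.02  0.55  0.78  1.74 -0.44  1.04  0.29]
  dx dy dz cm [-18.69  -2.69   2.87] turn -2.8
```

View pics/g5.png

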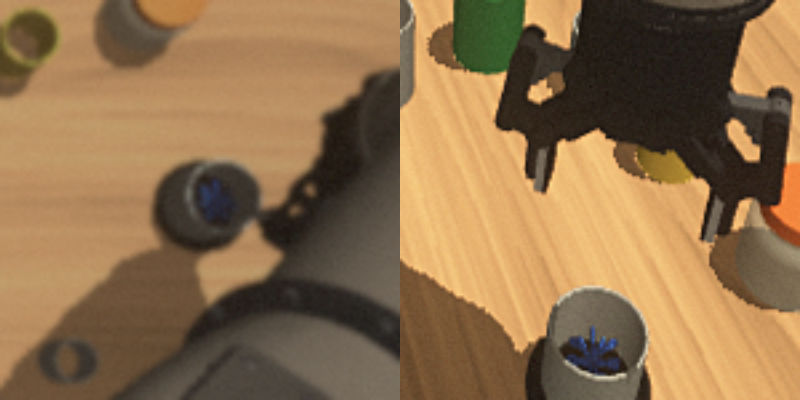

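The short wide flask stands over its tree (side crop: rim at (598,320), tree at (593,355)). Next is the small flask.

Request:
step_arm(
  steps=[-5, -0.7, 0, -1, 1, -10, -1.5, 0, -2, 1, -15, -2.2, 1, -2.8, 1, -18.7, -2.7, 3, -2.8, 1, -18.7, -2.7, 5, -2.8, 1, -18.7, -2.7, 5, -2.8, 1, -18.7, -2.7, 5, -2.8, 1],
)

```text
time_s: 9.5
eef_pos: [392.9, -254.1, 306.1]
orientation: [-3.009, 0.892, -0.012]
force: [0.7, -0.0, -0.4]
finger_gap: 0.999
```

Run:
```python
from h import *
go(391.4,-252.6,36,-33)
s=get_image('side')
cv2.imwrite('pics/g6.png',cv2.resize(s[244:364,160:280],(500,500)))
```

```text
t 9.5 grasp [ 394.1 -254.   151.1] yaw -33.0 tilt 0.46 gap 0.999 F [ 0.7 -0.  -0.4] q [-0.28  0.29  0.85  2.19 -0.32  0.77  0.2 ]
  dx dy dz cm [-2.800e-01  1.000e-02  1.151e+01] turn -0.0
```

View pics/g6.png

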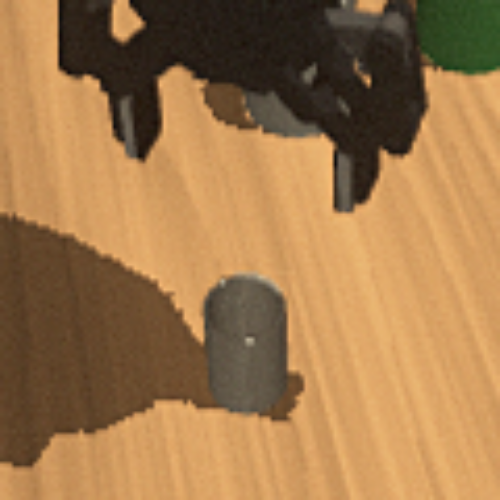

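The fingers straddle the small flask (flask at crop (245,345), finger midpoint at about (243,180)).

Request:
step_arm(
  steps=[-0.2, 0, 3, 0, 1, -0.2, 0, 6, 0, 1, -0.2, 0, 9, 0, 1, -0.2, 0, 11, 0, 1, -0.2, 0, 11.5, 0, 1, -0.2, 0, 11.5, 0, 1],
)

```text
time_s: 10.15
eef_pos: [392.6, -254.0, 191.5]
orientation: [-3.009, 0.894, -0.012]
force: [-0.9, -0.3, 0.8]
finger_gap: 1.0
```

Request:
step_arm(
  steps=[0, 0, 0, 0, 0.4, 0, 0, 0, 0, 0.1, 0, 0, 0, 0, -0.1, 0, 0, 0, 0, -0.4, 0, 0, 0, 0, -0.5, 0, 0, 0, 0, -0.5, 0, 0, 0, 0, -0.5],
  squeeze=25,
)

```text
time_s: 10.85
eef_pos: [392.9, -254.0, 192.2]
orientation: [-3.009, 0.893, -0.014]
force: [-1.5, 1.4, 13.7]
finger_gap: 0.453
```

Run:
```python
from h import *
go(391.4,-252.6,36,-33)
```

```text
t 10.85 grasp [ 394.3 -254.    37.2] yaw -33.1 tilt 0.54 gap 0.453 F [-1.5  1.4 13.7] q [-0.07  0.5   0.62  2.25 -0.58  0.54  0.43]
  dx dy dz cm [-0.2  -0.04  0.12] turn -0.1
```

Request:
step_arm(
  steps=[0, 0, -1, 0, -0.5, 0, 0, -4, 0, -0.5, 0, 0, -9, 0, -0.5, 0, 0, -13, 0, -0.5, 0, 0, -16, 0, -0.5, 0, 0, -16, 0, -0.5],
  squeeze=35,
)

```text
time_s: 11.45
eef_pos: [391.8, -254.8, 355.8]
orientation: [-3.007, 0.893, -0.023]
force: [0.5, -0.1, -2.6]
finger_gap: 0.45
```

Run:
```python
from h import *
go(500,20,200,5)
```

```text
t 11.45 grasp [ 394.2 -254.8  200.9] yaw -33.1 tilt 0.87 gap 0.45 F [ 0.5 -0.1 -2.6] q [-0.39  0.19  0.94  2.15 -0.21  0.88  0.1 ]
  dx dy dz cm [ -5.94 -28.93   0.25] turn -38.1
```

Request:
step_arm(
  steps=[-0.7, -3.5, 0.2, -4, -0.5, -1.6, -8, 0.2, -10, -0.5, -2.6, -13, 0.2, -17, -0.5, -3.6, -18, 0.2, -24, -0.5, -4.6, -23, 0.2, -31, -0.5, -5.5, -27, 0.2, -37, -0.5, -5.9, -28.9, 0.2, -38, -0.5, -5.9, -28.9, 0.2, -38, -0.5],
)

```text
time_s: 12.25
eef_pos: [500.6, 22.2, 355.2]
orientation: [3.137, 0.141, 0.023]
force: [0.0, -0.1, -1.4]
finger_gap: 0.445
```

Run:
```python
from h import *
go(531.9,362.1,200,34)
```

```text
t 12.25 grasp [502.9  22.1 200.2] yaw 5.1 tilt 0.84 gap 0.445 F [ 0.  -0.1 -1.4] q [-0.75  0.22  0.67  2.08 -0.18  0.88  0.11]
  dx dy dz cm [  6.16 -33.58   0.06] turn -28.9
```

Request:
step_arm(
  steps=[0.6, -3.5, 0, -3, -0.5, 1.5, -8, 0, -7, -0.5, 2.4, -13, 0, -12, -0.5, 3.3, -18, 0, -17, -0.5, 4.2, -23, 0, -22, -0.5, 5.1, -28, 0, -26, -0.5, 6, -32, 0, -29, -0.5, 6.1, -33.5, 0, -29, -0.5],
)

```text
time_s: 13.05
eef_pos: [531.0, 364.8, 354.9]
orientation: [2.997, 0.927, 0.022]
force: [0.1, -0.2, -1.4]
finger_gap: 0.439
```

Request:
step_arm(
  steps=[0, 0, 0, 0, -0.5],
)

```text
time_s: 13.15
eef_pos: [530.8, 365.8, 354.2]
orientation: [2.996, 0.928, 0.02]
force: [0.5, -0.6, -1.9]
finger_gap: 0.446
```

Run:
```python
from h import *
go(531.9,362.1,110,34)
```

```text
t 13.15 grasp [533.  365.6 199.3] yaw 34.4 tilt 0.8 gap 0.446 F [ 0.5 -0.6 -1.9] q [-1.03  0.45  0.43  1.75 -0.21  0.98  0.08]
  dx dy dz cm [-0.22  0.29  8.93] turn 0.4
```

```bash
sed -i "s/s=A.T@(np.array(\[x,y,z\]).*/s=A.T@(np.array([x,y,z])-g)/" h.py
python3 - <<'E'
from h import *
go(531.9,362.1,110,34)
s=get_image('side');t=get_image('top')
cv2.imwrite('pics/g7.png',np.hstack([cv2.resize(t[150:270,110:230],(400,400)),cv2.resize(s[84:184,170:270],(400,400))]))
E
```

```text
t 13.15 grasp [533.  365.6 199.3] yaw 34.4 tilt 0.8 gap 0.446 F [ 0.5 -0.6 -1.9] q [-1.03  0.45  0.43  1.75 -0.21  0.98  0.08]
  dx dy dz cm [-0.39  0.15  8.92] turn 0.4
```

View pics/g7.png

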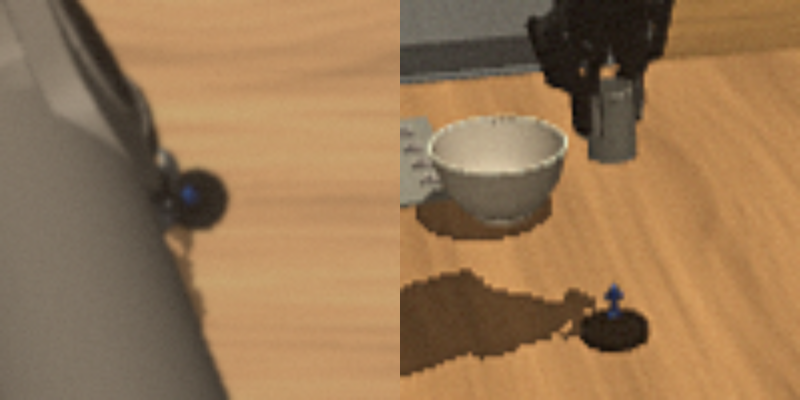

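The small flask hangs over its base (side crop: flask at (612,130), tree tip at (614,287)). I'll descend with one check above the tree.

Request:
step_arm(
  steps=[-0.4, 0.15, 2, 0.4, -0.5, -0.4, 0.15, 5, 0.4, -0.5, -0.4, 0.15, 8, 0.4, -0.5, -0.4, 0.15, 9.5, 0.4, -0.5, -0.4, 0.15, 9.5, 0.4, -0.5, -0.4, 0.15, 9.5, 0.4, -0.5],
)

```text
time_s: 13.85
eef_pos: [530.7, 359.2, 260.5]
orientation: [3.0, 0.912, 0.021]
force: [0.6, 1.6, 0.1]
finger_gap: 0.451
```

Run:
```python
from h import *
go(531.9,362.1,70,34)
s=get_image('side')
cv2.imwrite('pics/g8.png',cv2.resize(s[114:184,190:260],(560,560),interpolation=cv2.INTER_CUBIC))
```

```text
t 13.85 grasp [532.9 359.  105.5] yaw 33.8 tilt 0.85 gap 0.451 F [0.6 1.6 0.1] q [-0.99  0.55  0.39  1.82 -0.26  0.81  0.12]
  dx dy dz cm [ 0.05 -0.35  3.55] turn -0.2
```

View pics/g8.png

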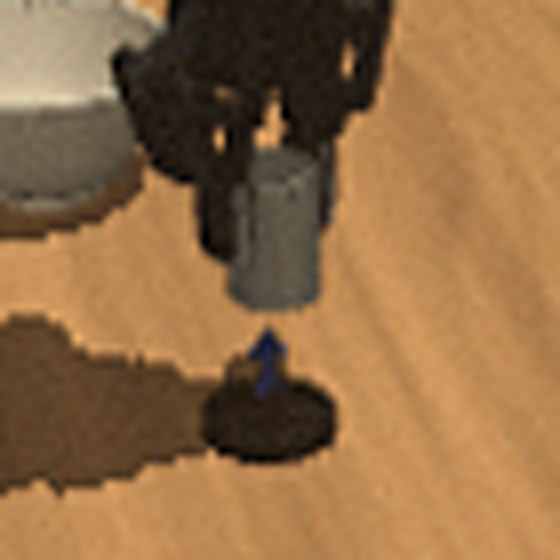

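Request:
step_arm(
  steps=[0, -0.3, 0, 0, -0.5, 0, -0.3, 0, 0, -0.5, 0, -0.3, 0.5, 0, -0.5, 0, -0.3, 0.5, 0, -0.5],
)

```text
time_s: 14.3
eef_pos: [528.9, 362.0, 255.5]
orientation: [3.001, 0.913, 0.022]
force: [-0.3, 0.4, -0.4]
finger_gap: 0.442
```

Run:
```python
from h import *
go(531.9,362.1,70,34)
```

```text
t 14.3 grasp [531.2 361.9 100.5] yaw 33.8 tilt 0.86 gap 0.442 F [-0.3  0.4 -0.4] q [-0.99  0.56  0.38  1.83 -0.27  0.8   0.12]
  dx dy dz cm [ 0.03 -0.01  3.05] turn -0.2
```

Request:
step_arm(
  steps=[0, 0, 0.7, 0, -0.5, 0, 0, 1.5, 0, -0.5, 0, 0, 2.3, 0, -0.5, 0, 0, 3, 0, -0.5, 0, 0, 3.5, 0, -0.5, 0, 0, 3.8, 0, -0.5, 0, 0, 3.8, 0, -0.5],
)

```text
time_s: 15.0
eef_pos: [529.4, 361.9, 217.1]
orientation: [3.0, 0.913, 0.021]
force: [-0.3, 0.6, -0.5]
finger_gap: 0.448
```

Run:
```python
from h import *
go(531.9,362.1,43.2,34)
```

```text
t 15.0 grasp [531.7 361.7  62.1] yaw 33.8 tilt 0.84 gap 0.448 F [-0.3  0.6 -0.5] q [-0.97  0.61  0.36  1.84 -0.29  0.73  0.14]
  dx dy dz cm [ 0.02 -0.04  1.89] turn -0.2
```

Request:
step_arm(
  steps=[0, 0, 0.3, 0, -0.5, 0, 0, 0.6, 0, -0.5, 0, 0, 0.9, 0, -0.5, 0, 0, 1.2, 0, -0.5, 0, 0, 1.4, 0, -0.5, 0, 0, 1.5, 0, -0.5, 0, 0, 1.5, 0, -0.5],
)

```text
time_s: 15.7
eef_pos: [529.6, 361.8, 201.9]
orientation: [3.0, 0.913, 0.021]
force: [0.5, 0.5, -0.5]
finger_gap: 0.441
```

Run:
```python
from h import *
go(531.9,362.1,43.2,34)
```

```text
t 15.7 grasp [531.9 361.6  46.9] yaw 33.8 tilt 0.83 gap 0.441 F [ 0.5  0.5 -0.5] q [-0.96  0.63  0.35  1.84 -0.3   0.71  0.15]
  dx dy dz cm [ 0.03 -0.04  0.37] turn -0.2
```

Request:
step_arm(
  steps=[0, 0, 0.1, 0, -0.5, 0, 0, 0.2, 0, -0.5, 0, 0, 0.3, 0, -0.5, 0, 0, 0.35, 0, -0.5, 0, 0, 0.35, 0, -0.5],
)

```text
time_s: 16.2
eef_pos: [529.7, 361.8, 198.6]
orientation: [3.0, 0.913, 0.021]
force: [-0.3, -0.5, 3.6]
finger_gap: 0.442
```

Run:
```python
from h import *
go(531.9,362.1,43.2,34)
```

```text
t 16.2 grasp [532.  361.6  43.6] yaw 33.8 tilt 0.83 gap 0.442 F [-0.3 -0.5  3.6] q [-0.96  0.64  0.35  1.85 -0.3   0.7   0.15]
  dx dy dz cm [ 0.02 -0.04  0.04] turn -0.2
```

Contact came at the expected seat height. I'll release and rise.

Request:
step_arm(
  steps=[0, 0, 0, 0, -0.1, 0, 0, 0, 0, 0.1, 0, 0, 0, 0, 0.6, 0, 0, 0, 0, 1, 0, 0, -1, 0, 1, 0, 0, -5, 0, 1, 0, 0, -10, 0, 1, 0, 0, -15, 0, 1],
)

```text
time_s: 17.0
eef_pos: [527.4, 361.6, 350.8]
orientation: [3.0, 0.912, 0.021]
force: [0.3, 1.7, -0.0]
finger_gap: 1.001
```

Run:
```python
from h import *
go(500,30,200,-10)
s=get_image('side')
cv2.imwrite('pics/g9.png',cv2.resize(s[114:184,190:260],(560,560),interpolation=cv2.INTER_CUBIC))
```

```text
t 17.0 grasp [529.6 361.3 195.8] yaw 33.8 tilt 0.83 gap 1.001 F [ 0.3  1.7 -0. ] q [-1.03  0.44  0.44  1.76 -0.21  0.97  0.07]
  dx dy dz cm [-20.89  25.88  -0.4 ] turn 43.8
```

View pics/g9.png

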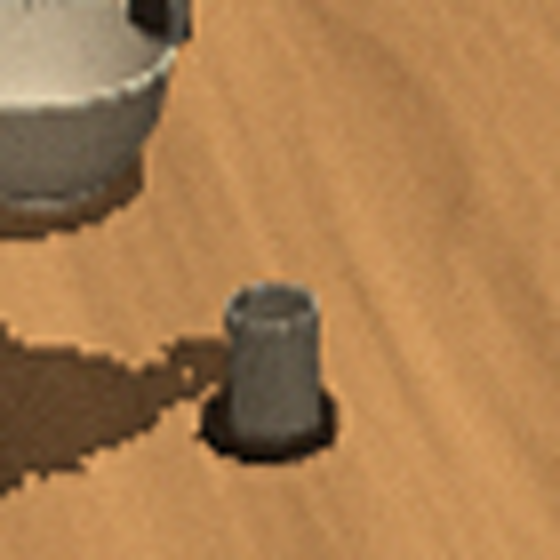

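The small flask is seated (crop: rim at (272,300), base at (270,430)). Next is the tall wide flask at top px (322,234): bright steel, while its green look-alike at (313,197) is not meant. Crop t1 already shows it as grey.

Request:
step_arm(
  steps=[-3, 3.8, -0.4, 6, 1, -6, 7.6, -0.4, 13, 1, -9, 11.4, -0.4, 20, 1, -12, 15.2, -0.4, 28, 1, -15, 19, -0.4, 35, 1, -18, 22.5, -0.4, 43, 1, -20.9, 25.9, -0.4, 44, 1, -20.9, 25.9, -0.4, 44, 1],
)

```text
time_s: 17.85
eef_pos: [498.4, 24.9, 362.0]
orientation: [-3.12, 0.292, -0.034]
force: [0.1, 0.0, 0.9]
finger_gap: 0.996
```

Run:
```python
from h import *
go(455.3,-80.6,180,-10)
```

```text
t 17.85 grasp [501.8  25.8 207. ] yaw -10.7 tilt 1.3 gap 0.996 F [0.1 0.  0.9] q [-0.82  0.22  0.74  2.08 -0.19  0.89 -0.16]
  dx dy dz cm [-2.65 11.34  2.54] turn -0.7
```

Request:
step_arm(
  steps=[-1.3, 5, 0.5, -0.7, 1, -2.6, 9, 1.5, -0.7, 1, -2.6, 11.3, 2.5, -0.7, 1, -2.6, 11.3, 2.5, -0.7, 1, -2.6, 11.3, 2.5, -0.7, 1, -2.6, 11.3, 2.5, -0.7, 1],
)

```text
time_s: 18.45
eef_pos: [452.9, -80.4, 335.8]
orientation: [-3.122, 0.271, -0.035]
force: [-0.1, -0.6, -0.6]
finger_gap: 0.999
```

Run:
```python
from h import *
go(455.3,-80.6,60,-10)
s=get_image('side')
cv2.imwrite('pics/g10.png',cv2.resize(s[164:314,160:310],(600,600),interpolation=cv2.INTER_CUBIC))
```

```text
t 18.45 grasp [456.4 -79.5 180.8] yaw -9.9 tilt 1.34 gap 0.999 F [-0.1 -0.6 -0.6] q [-0.66  0.19  0.79  2.18 -0.19  0.81  0.08]
  dx dy dz cm [-0.35  0.24 12.07] turn 0.1
```

View pics/g10.png

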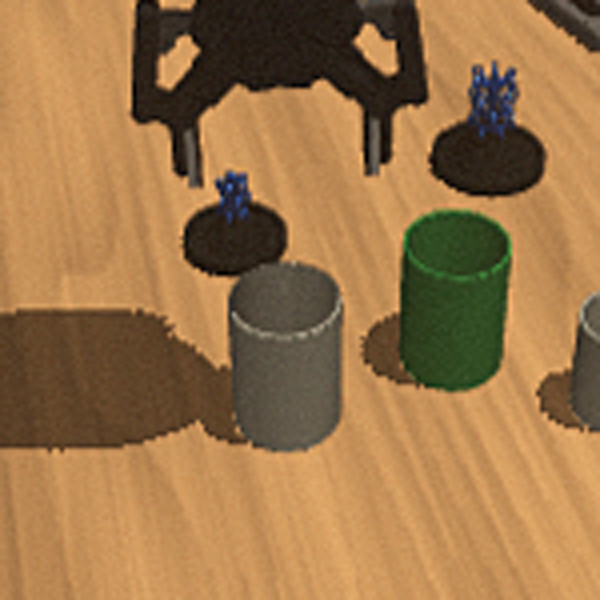

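The finger midpoint at crop (283,170) is in line with the tall flask at (285,355). A tilt of 1.3° has crept in, so I'll make the descent in short calls and watch it.

Request:
step_arm(
  steps=[-0.3, 0.2, 4, 0, 1],
)

```text
time_s: 18.6
eef_pos: [452.9, -80.6, 298.5]
orientation: [-3.12, 0.266, -0.047]
force: [1.9, 1.8, -1.6]
finger_gap: 1.002
```

Run:
```python
from h import *
go(455.3,-80.6,60,-10)
```

```text
t 18.6 grasp [457.6 -79.4 143.6] yaw -9.8 tilt 1.8 gap 1.002 F [ 1.9  1.8 -1.6] q [-0.61  0.26  0.75  2.22 -0.29  0.72  0.17]
  dx dy dz cm [-0.45  0.27  8.35] turn 0.2
```

Request:
step_arm(
  steps=[0, 0, -4.5, 0, 1],
)

```text
time_s: 18.7
eef_pos: [450.5, -78.6, 331.9]
orientation: [3.125, -0.264, 0.01]
force: [0.2, 2.6, 2.9]
finger_gap: 0.998
```

Run:
```python
from h import *
go(455.3,-80.6,60,-10)
```

```text
t 18.7 grasp [451.4 -79.6 176.9] yaw -9.7 tilt 0.5 gap 0.998 F [0.2 2.6 2.9] q [-0.68  0.2   0.81  2.19 -0.19  0.82  0.07]
  dx dy dz cm [ 0.32 -0.02 11.69] turn 0.3
```

Request:
step_arm(
  steps=[0.3, 0, 0, 0, 1, 0.3, 0, 0, 0, 1, 0.3, 0, 0, 0, 1],
)

```text
time_s: 19.0
eef_pos: [453.6, -78.4, 331.9]
orientation: [3.125, -0.262, 0.01]
force: [0.6, 0.2, 0.6]
finger_gap: 1.001
```

Run:
```python
from h import *
go(455.3,-80.6,60,-10)
```

```text
t 19.0 grasp [454.5 -79.4 176.9] yaw -9.6 tilt 0.5 gap 1.001 F [0.6 0.2 0.6] q [-0.68  0.2   0.81  2.18 -0.19  0.82  0.08]
  dx dy dz cm [ 0.02  0.05 11.69] turn 0.4
```

That reset the tilt to 0.5°. Now I descend and grip.

Request:
step_arm(
  steps=[0, 0, 3, 0, 1, 0, 0, 6, 0, 1, 0, 0, 9, 0, 1, 0, 0, 11, 0, 1, 0, 0, 11.7, 0, 1, 0, 0, 11.7, 0, 1, 0, 0, 11.7, 0, 1],
)

```text
time_s: 19.7
eef_pos: [454.5, -79.2, 215.8]
orientation: [3.125, -0.263, 0.012]
force: [-0.4, 0.8, 0.2]
finger_gap: 1.003
```

Request:
step_arm(
  steps=[0, 0, 0, 0, 0.6, 0, 0, 0, 0, 0.5, 0, 0, 0, 0, 0.3, 0, 0, 0, 0, 0, 0, 0, 0, 0, 0, 0, 0, 0, 0, 0],
  squeeze=25,
)

```text
time_s: 20.3
eef_pos: [454.9, -79.2, 216.9]
orientation: [3.126, -0.262, 0.014]
force: [-3.2, 1.3, 18.0]
finger_gap: 0.753
```

Run:
```python
from h import *
go(455.3,-80.6,60,-10)
```

```text
t 20.3 grasp [456.3 -80.   61.9] yaw -9.6 tilt 0.58 gap 0.753 F [-3.2  1.3 18. ] q [-0.49  0.43  0.63  2.25 -0.47  0.57  0.33]
  dx dy dz cm [-0.09  0.08  0.19] turn 0.4
```

Request:
step_arm(
  steps=[0, 0, -1, 0, 0, 0, 0, -4, 0, 0, 0, 0, -8, 0, 0, 0, 0, -12, 0, 0, 0, 0, -14.5, 0, 0, 0, 0, -14.5, 0, 0, 0, 0, -14.5, 0, 0],
  squeeze=40,
)

```text
time_s: 21.0
eef_pos: [453.4, -78.1, 362.0]
orientation: [3.128, -0.261, 0.016]
force: [-0.3, 0.3, -3.8]
finger_gap: 0.755
```

Run:
```python
from h import *
go(651.5,120,205,10)
```

```text
t 21.0 grasp [454.9 -78.7 207. ] yaw -9.5 tilt 0.6 gap 0.755 F [-0.3  0.3 -3.8] q [-0.75  0.15  0.87  2.16 -0.14  0.89  0.03]
  dx dy dz cm [ 16.09 -22.85   0.32] turn -19.5
```

Request:
step_arm(
  steps=[2, -3, 0, -2, 0, 4.5, -6.5, 0, -5, 0, 7.5, -10.5, 0, -10, 0, 10.5, -15, 0, -14, 0, 13.5, -19, 0, -18, 0, 16.1, -22.8, 0.3, -19.5, 0, 16.1, -22.8, 0.3, -19.5, 0, 16.1, -22.8, 0.3, -19.5, 0],
)

```text
time_s: 21.8
eef_pos: [650.0, 120.7, 357.1]
orientation: [3.123, 0.273, 0.008]
force: [-1.1, -1.2, -4.2]
finger_gap: 0.745
```

Run:
```python
from h import *
go(651.5,120,165,10)
s=get_image('side');t=get_image('top')
cv2.imwrite('pics/g11.png',np.hstack([cv2.resize(t[110:230,190:310],(400,400)),cv2.resize(s[114:234,220:340],(400,400),interpolation=cv2.INTER_CUBIC)]))
```

```text
t 21.8 grasp [651.  119.8 202.1] yaw 10.0 tilt 0.48 gap 0.745 F [-1.1 -1.2 -4.2] q [-0.74  0.52  0.64  1.71 -0.34  1.02  0.19]
  dx dy dz cm [ 0.04 -0.04  3.71] turn 0.0
```

View pics/g11.png

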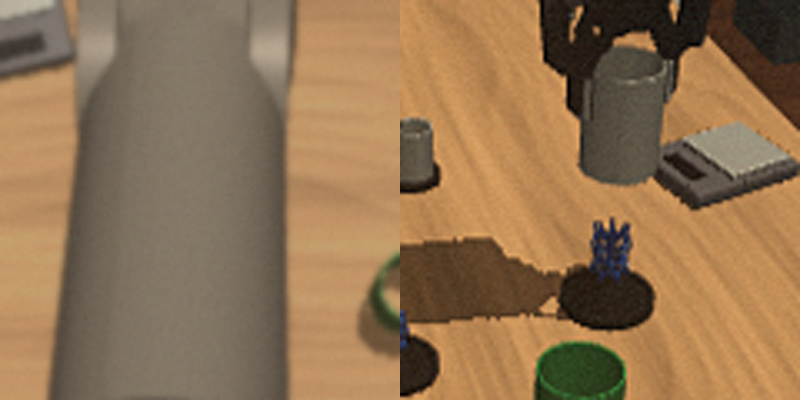

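Request:
step_arm(
  steps=[0, 0, 1, 0, 0, 0, 0, 2.5, 0, 0, 0, 0, 4, 0, 0, 0, 0, 5, 0, 0, 0, 0, 5.2, 0, 0, 0, 0, 5.2, 0, 0],
)

```text
time_s: 22.5
eef_pos: [649.8, 118.6, 306.1]
orientation: [3.124, 0.269, 0.01]
force: [1.3, -0.4, -2.7]
finger_gap: 0.751
```

Run:
```python
from h import *
go(651.5,120,68,10)
s=get_image('side')
cv2.imwrite('pics/g12.png',cv2.resize(s[134:214,240:320],(560,560),interpolation=cv2.INTER_CUBIC))
print(proj('side',[651.5,120,88]),proj('side',[651.5,120,10]))
```

```text
t 22.5 grasp [650.8 117.7 151.1] yaw 9.9 tilt 0.5 gap 0.751 F [ 1.3 -0.4 -2.7] q [-0.72  0.57  0.61  1.75 -0.39  0.94  0.22]
  dx dy dz cm [ 0.06 -0.27  8.31] turn -0.1
[284.10284792 179.37026652] [282.36582637 202.00683824]
```

View pics/g12.png

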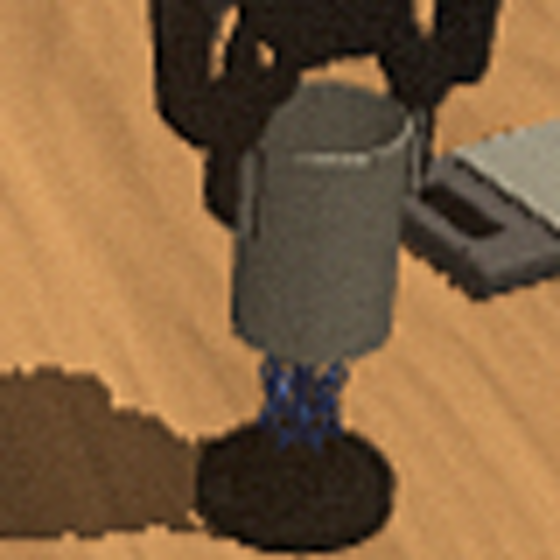

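Request:
step_arm(
  steps=[0, -0.25, 0, 0, 0, 0, -0.25, 0, 0, 0, 0, -0.25, 1, 0, 0, 0, -0.25, 2, 0, 0, 0, -0.25, 3, 0, 0, 0, -0.25, 4, 0, 0, 0, -0.25, 4.5, 0, 0, 0, -0.25, 4.5, 0, 0],
)

```text
time_s: 23.35
eef_pos: [649.6, 120.7, 260.6]
orientation: [3.124, 0.269, 0.009]
force: [-0.0, 0.6, -3.9]
finger_gap: 0.751
```

Run:
```python
from h import *
go(651.5,120,68,10)
```

```text
t 23.35 grasp [650.6 119.8 105.6] yaw 9.9 tilt 0.48 gap 0.751 F [-0.   0.6 -3.9] q [-0.69  0.62  0.58  1.78 -0.42  0.86  0.25]
  dx dy dz cm [ 0.08 -0.03  3.76] turn -0.1
```

Request:
step_arm(
  steps=[0.05, 0, 0.6, 0, 0, 0.05, 0, 1.2, 0, 0, 0.05, 0, 1.8, 0, 0, 0.05, 0, 2.4, 0, 0, 0.05, 0, 2.9, 0, 0, 0.05, 0, 3.2, 0, 0, 0.05, 0, 3.2, 0, 0],
)

```text
time_s: 24.05
eef_pos: [650.2, 120.6, 228.1]
orientation: [3.124, 0.269, 0.008]
force: [-0.7, -0.5, -3.4]
finger_gap: 0.749
```

Run:
```python
from h import *
go(651.5,120,68,10)
```

```text
t 24.05 grasp [651.1 119.7  73.1] yaw 9.9 tilt 0.47 gap 0.749 F [-0.7 -0.5 -3.4] q [-0.67  0.66  0.55  1.79 -0.45  0.81  0.27]
  dx dy dz cm [ 0.04 -0.03  0.51] turn -0.1
```

Request:
step_arm(
  steps=[0, 0, 0.1, 0, 0, 0, 0, 0.2, 0, 0, 0, 0, 0.3, 0, 0, 0, 0, 0.4, 0, 0, 0, 0, 0.45, 0, 0, 0, 0, 0.45, 0, 0],
)

```text
time_s: 24.65
eef_pos: [650.2, 120.6, 223.6]
orientation: [3.124, 0.269, 0.008]
force: [-1.3, -0.1, -3.7]
finger_gap: 0.749
```

Run:
```python
from h import *
go(651.5,120,68,10)
```

```text
t 24.65 grasp [651.1 119.6  68.6] yaw 9.9 tilt 0.46 gap 0.749 F [-1.3 -0.1 -3.7] q [-0.67  0.67  0.55  1.79 -0.45  0.8   0.27]
  dx dy dz cm [ 0.05 -0.03  0.06] turn -0.1
```

Request:
step_arm(
  steps=[0, 0, 0.05, 0, 0, 0, 0, 0.1, 0, 0, 0, 0, 0.15, 0, 0, 0, 0, 0.15, 0, 0],
)

```text
time_s: 25.05
eef_pos: [650.3, 120.3, 223.2]
orientation: [3.124, 0.269, 0.008]
force: [-7.7, -0.8, 15.0]
finger_gap: 0.749
```

Run:
```python
from h import *
go(651.5,120,68,10)
```

```text
t 25.05 grasp [651.2 119.5  68.2] yaw 9.8 tilt 0.45 gap 0.749 F [-7.7 -0.8 15. ] q [-0.67  0.67  0.55  1.79 -0.46  0.8   0.27]
  dx dy dz cm [ 0.04 -0.05  0.02] turn -0.2
```

Run:
```python
from h import *
s=get_image('side')
cv2.imwrite('pics/g13.png',cv2.resize(s[144:214,250:320],(560,560),interpolation=cv2.INTER_CUBIC))
```

```text
(no output)
```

View pics/g13.png

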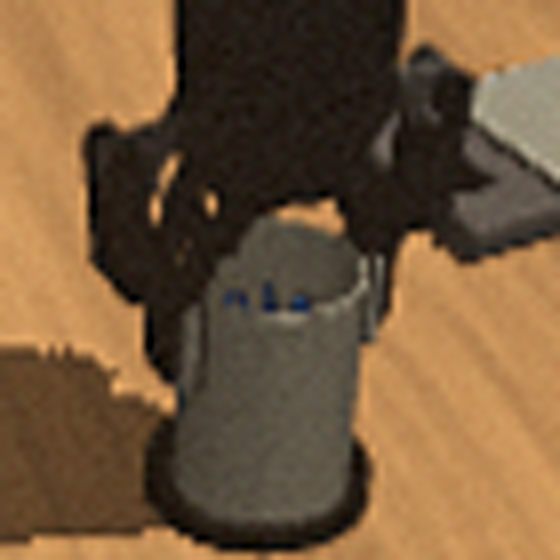

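The flask sits within the black lip (crop bottom at (262,500)), with the tips of the tree visible inside. Releasing.

Request:
step_arm(
  steps=[0, 0, 0, 0, 0.55, 0, 0, 0, 0, 0.7, 0, 0, 0, 0, 1, 0, 0, 0, 0, 1, 0, 0, -1, 0, 1, 0, 0, -5, 0, 1, 0, 0, -10, 0, 1, 0, 0, -10, 0, 1],
)

```text
time_s: 25.9
eef_pos: [651.5, 120.2, 330.2]
orientation: [3.126, 0.268, 0.022]
force: [1.0, -0.9, 0.3]
finger_gap: 0.996
```

Request:
step_arm(
  steps=[0, 0, -2, 0, 1, 0, 0, -4, 0, 1, 0, 0, -4, 0, 1],
)

```text
time_s: 26.2
eef_pos: [651.6, 120.0, 373.7]
orientation: [3.127, 0.267, 0.028]
force: [-0.6, 0.1, -0.0]
finger_gap: 0.996
```

Run:
```python
from h import *
go(641.2,-124.2,190,45)
s=get_image('side')
cv2.imwrite('pics/g14.png',cv2.resize(s[144:214,250:320],(560,560),interpolation=cv2.INTER_CUBIC))
t=cv2.imread('pics/top0.png')
for c in [(340,141),(368,162),(313,197)]: print(ray('top',c,35))
```

```text
t 26.2 grasp [654.4 119.8 218.7] yaw 9.8 tilt 1.05 gap 0.996 F [-0.6  0.1 -0. ] q [-0.75  0.5   0.65  1.7  -0.34  1.04  0.18]
  dx dy dz cm [-5.49 23.81  2.88] turn -35.2
[ 735.08869013 -147.18209141   35.        ]
[ 671.32055509 -228.01537448   35.        ]
[566.42671553 -63.93079274  35.        ]
```

View pics/g14.png

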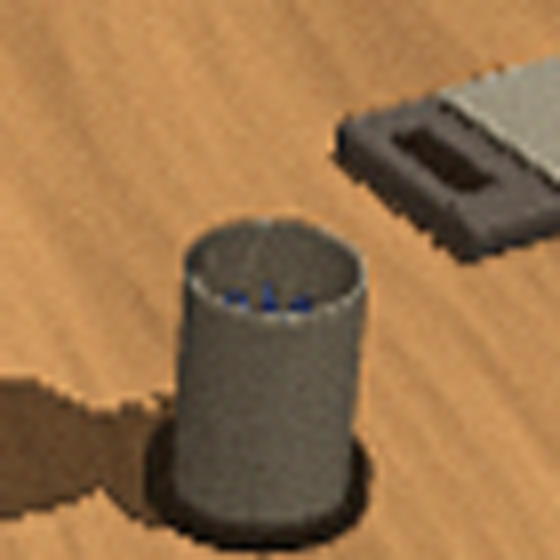

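The tall flask is home and the tree tips are below its rim. Next is the medium flask: steel, top px (335,169). The green one at (340,141) and the yellow one at (368,162) are not meant; crop c0/t1 shows the one at (335,169) as grey.

Request:
step_arm(
  steps=[-0.7, 3, 0.3, -4, 1, -1.7, 7.5, 0.5, -11, 1, -2.8, 12, 1, -18, 1, -3.9, 16.5, 1.5, -26, 1, -4.9, 21, 2, -33, 1, -5.5, 23.8, 2, -35, 1, -5.5, 23.8, 2, -35, 1, -5.5, 23.8, 2, -35, 1],
)

```text
time_s: 27.05
eef_pos: [637.5, -124.3, 351.8]
orientation: [2.899, 1.191, 0.022]
force: [0.0, 1.3, 0.2]
finger_gap: 1.002
```

Run:
```python
from h import *
go(641.2,-124.2,160,45)
s=get_image('side')
cv2.imwrite('pics/g15.png',cv2.resize(s[154:304,240:390],(600,600),interpolation=cv2.INTER_CUBIC))
```

```text
t 27.05 grasp [ 639.9 -124.6  196.8] yaw 44.7 tilt 0.91 gap 1.002 F [0.  1.3 0.2] q [-0.29  0.47  0.52  1.75 -0.28  0.98  1.12]
  dx dy dz cm [0.08 0.01 3.68] turn -0.3
```

View pics/g15.png

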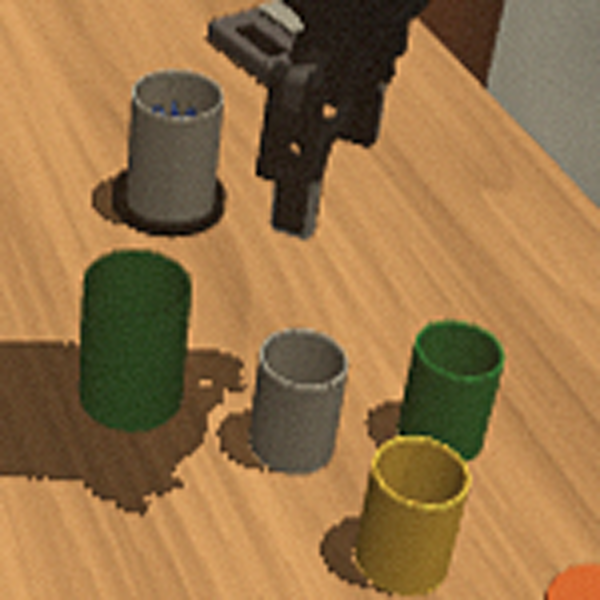

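The steel medium flask at crop (300,400) is directly below the fingers, with the green one at (450,390) and the yellow at (415,515) clear. Descending to grip.

Request:
step_arm(
  steps=[0.1, 0, 3, 0, 1, 0.1, 0, 6.5, 0, 1, 0.1, 0, 10, 0, 1, 0.1, 0, 13, 0, 1, 0.1, 0, 14.9, 0, 1, 0.1, 0, 14.9, 0, 1, 0.1, 0, 14.9, 0, 1],
)

```text
time_s: 27.8
eef_pos: [641.2, -121.6, 203.1]
orientation: [2.898, 1.195, 0.022]
force: [-1.2, -0.2, 0.2]
finger_gap: 1.0
```

Request:
step_arm(
  steps=[0, 0, 0, 0, 0.5, 0, 0, 0, 0, 0.3, 0, 0, 0, 0, 0.1, 0, 0, 0, 0, -0.2, 0, 0, 0, 0, -0.3, 0, 0, 0, 0, -0.3],
  squeeze=25,
)

```text
time_s: 28.4
eef_pos: [641.5, -121.6, 204.5]
orientation: [2.897, 1.195, 0.024]
force: [-2.2, 1.0, 10.1]
finger_gap: 0.594
```

Run:
```python
from h import *
go(641.2,-124.2,47,45)
```

```text
t 28.4 grasp [ 644.1 -121.8   49.5] yaw 44.8 tilt 0.99 gap 0.594 F [-2.2  1.  10.1] q [-0.22  0.66  0.43  1.82 -0.39  0.73  1.2 ]
  dx dy dz cm [-0.38 -0.04  0.25] turn -0.2
```

Request:
step_arm(
  steps=[0, 0, -1, 0, -0.3, 0, 0, -4, 0, -0.3, 0, 0, -8, 0, -0.3, 0, 0, -12, 0, -0.3, 0, 0, -15.5, 0, -0.3, 0, 0, -15.5, 0, -0.3, 0, 0, -15.5, 0, -0.3],
  squeeze=35,
)

```text
time_s: 29.1
eef_pos: [638.7, -121.4, 360.7]
orientation: [2.897, 1.195, 0.027]
force: [0.6, 0.2, -2.9]
finger_gap: 0.591
```

Run:
```python
from h import *
go(457.2,76.6,205,10)
```

```text
t 29.1 grasp [ 641.7 -121.5  205.7] yaw 44.8 tilt 1.1 gap 0.591 F [ 0.6  0.2 -2.9] q [-0.3   0.46  0.53  1.74 -0.28  0.99  1.11]
  dx dy dz cm [  0.89 -27.05  -0.29] turn 34.8
```

Request:
step_arm(
  steps=[0.1, -3, -0.2, 4, -0.3, 0.2, -7, -0.2, 10, -0.3, 0.4, -11.5, -0.2, 17, -0.3, 0.5, -16, -0.2, 24, -0.3, 0.7, -20.5, -0.2, 31, -0.3, 0.9, -25, -0.2, 35, -0.3, 0.9, -27, -0.2, 35, -0.3, 0.9, -27, -0.2, 35, -0.3],
)

```text
time_s: 29.9
eef_pos: [452.5, 78.6, 358.1]
orientation: [3.128, 0.276, 0.026]
force: [0.7, -0.6, -1.5]
finger_gap: 0.59
```

Request:
step_arm(
  steps=[0, 0, 0, 0, -0.3],
)

```text
time_s: 30.0
eef_pos: [452.2, 78.7, 357.8]
orientation: [3.127, 0.278, 0.025]
force: [0.3, 0.1, -1.2]
finger_gap: 0.588
```

Run:
```python
from h import *
go(457.2,76.6,130,10)
s=get_image('side')
cv2.imwrite('pics/g16.png',cv2.resize(s[134:254,160:280],(600,600),interpolation=cv2.INTER_CUBIC))
```

```text
t 30.0 grasp [454.7  78.7 202.8] yaw 10.1 tilt 0.93 gap 0.588 F [ 0.3  0.1 -1.2] q [-0.92  0.13  0.66  2.16 -0.1   0.87 -0.02]
  dx dy dz cm [0.09 0.23 7.28] turn 0.1
```

View pics/g16.png

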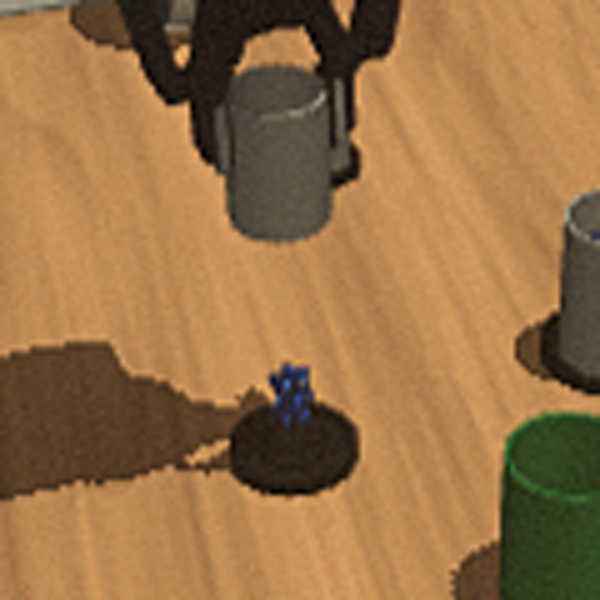

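Request:
step_arm(
  steps=[0.1, 0.2, 1, 0, -0.3, 0.1, 0.2, 3, 0, -0.3, 0.1, 0.2, 5, 0, -0.3, 0.1, 0.2, 7, 0, -0.3, 0.1, 0.2, 8, 0, -0.3, 0.1, 0.2, 8, 0, -0.3, 0.1, 0.2, 8, 0, -0.3],
)

```text
time_s: 30.75
eef_pos: [455.1, 76.3, 277.8]
orientation: [3.127, 0.275, 0.024]
force: [-0.1, -0.6, -2.4]
finger_gap: 0.59
```

Run:
```python
from h import *
go(457.2,76.6,56,10)
s=get_image('side')
cv2.imwrite('pics/g17.png',cv2.resize(s[174:244,180:250],(560,560),interpolation=cv2.INTER_CUBIC))
print(proj('side',[457.2,76.6,72]),proj('side',[457.2,76.6,8]))
```

```text
t 30.75 grasp [457.6  76.1 122.8] yaw 10.1 tilt 0.9 gap 0.59 F [-0.1 -0.6 -2.4] q [-0.83  0.29  0.61  2.22 -0.25  0.68  0.13]
  dx dy dz cm [-0.13 -0.08  6.68] turn 0.1
[218.46074604 203.7028013 ] [219.34933535 222.79766557]
```

View pics/g17.png

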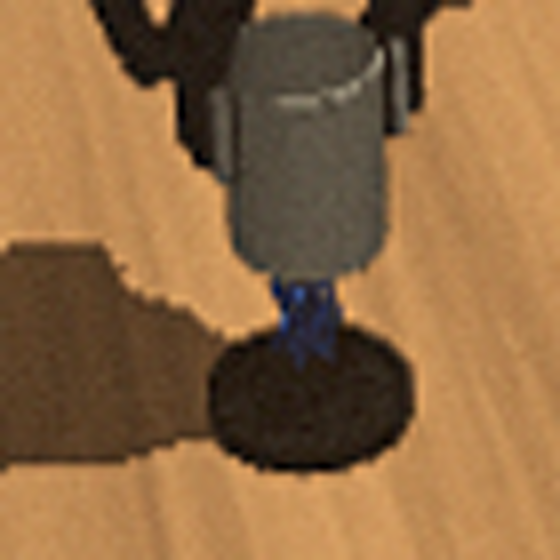

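The flask is centred over the tree (crop: flask x about 308, base x about 312). Lowering.

Request:
step_arm(
  steps=[-0.1, 0, 0.8, 0, -0.3, -0.1, 0, 1.6, 0, -0.3, -0.1, 0, 2.4, 0, -0.3, -0.1, 0, 3.2, 0, -0.3, -0.1, 0, 4, 0, -0.3, -0.1, 0, 4.5, 0, -0.3, -0.1, 0, 4.5, 0, -0.3],
)

```text
time_s: 31.5
eef_pos: [454.8, 76.1, 232.3]
orientation: [3.127, 0.275, 0.024]
force: [-0.4, -0.6, -1.4]
finger_gap: 0.586
```

Run:
```python
from h import *
go(457.2,76.6,55.5,10)
```

```text
t 31.5 grasp [457.1  75.9  77.4] yaw 10.1 tilt 0.87 gap 0.586 F [-0.4 -0.6 -1.4] q [-0.77  0.38  0.55  2.25 -0.35  0.58  0.21]
  dx dy dz cm [-0.01 -0.07  2.19] turn 0.1
```

Request:
step_arm(
  steps=[0, -0.05, 0.3, 0, -0.3, 0, -0.05, 0.6, 0, -0.3, 0, -0.05, 0.9, 0, -0.3, 0, -0.05, 1.2, 0, -0.3, 0, -0.05, 1.5, 0, -0.3, 0, -0.05, 1.8, 0, -0.3, 0, -0.05, 1.9, 0, -0.3, 0, -0.05, 1.9, 0, -0.3],
)

```text
time_s: 32.3
eef_pos: [454.9, 76.5, 213.2]
orientation: [3.127, 0.275, 0.023]
force: [0.6, 0.3, -2.5]
finger_gap: 0.59
```

Run:
```python
from h import *
go(457.2,76.6,55.5,10)
```

```text
t 32.3 grasp [457.3  76.3  58.2] yaw 10.1 tilt 0.86 gap 0.59 F [ 0.6  0.3 -2.5] q [-0.74  0.41  0.51  2.25 -0.38  0.54  0.24]
  dx dy dz cm [-0.01 -0.03  0.27] turn 0.1
```

Request:
step_arm(
  steps=[0, 0, 0.1, 0, -0.3, 0, 0, 0.2, 0, -0.3, 0, 0, 0.25, 0, -0.3, 0, 0, 0.25, 0, -0.3],
)

```text
time_s: 32.7
eef_pos: [455.0, 76.6, 210.8]
orientation: [3.127, 0.275, 0.023]
force: [0.3, 0.9, 0.5]
finger_gap: 0.594
```

Run:
```python
from h import *
go(457.2,76.6,55.5,10)
```

```text
t 32.7 grasp [457.3  76.4  55.8] yaw 10.1 tilt 0.86 gap 0.594 F [0.3 0.9 0.5] q [-0.73  0.42  0.51  2.25 -0.39  0.53  0.25]
  dx dy dz cm [-0.01 -0.02  0.03] turn 0.1
```

Request:
step_arm(
  steps=[0, 0, 0.05, 0, -0.3, 0, 0, 0.08, 0, -0.3, 0, 0, 0.08, 0, -0.3],
)

```text
time_s: 33.0
eef_pos: [455.1, 76.7, 210.5]
orientation: [3.128, 0.275, 0.023]
force: [-6.0, 1.3, 19.6]
finger_gap: 0.589
```

Request:
step_arm(
  steps=[0, 0, 0, 0, 0.22, 0, 0, 0, 0, 0.4, 0, 0, 0, 0, 0.7, 0, 0, 0, 0, 1, 0, 0, 0, 0, 1, 0, 0, -1, 0, 1, 0, 0, -5, 0, 1, 0, 0, -10, 0, 1],
)

```text
time_s: 33.8
eef_pos: [453.0, 76.2, 311.0]
orientation: [3.125, 0.274, 0.018]
force: [1.3, 0.6, 1.2]
finger_gap: 0.999
```

Run:
```python
from h import *
go(380,280,260,35)
```

```text
t 33.8 grasp [454.9  75.7 156. ] yaw 10.0 tilt 0.7 gap 0.999 F [1.3 0.6 1.2] q [-0.89  0.22  0.67  2.2  -0.19  0.76  0.07]
  dx dy dz cm [ -3.71 -21.37 -10.56] turn -25.0
```

Now clear the arm aside for the final check.

Request:
step_arm(
  steps=[0, 0, -5, 0, 1, 0, -3, -9, -3, 1, -1, -7, -10.5, -9, 1, -2, -12, -10.5, -15, 1, -3, -16, -10.5, -21, 1, -3.7, -20, -10.5, -25, 1, -3.7, -21.4, -10.5, -25, 1, -3.7, -21.4, -10.5, -25, 1],
)

```text
time_s: 34.6
eef_pos: [377.6, 282.3, 414.8]
orientation: [2.989, 0.946, 0.017]
force: [0.1, -0.5, -0.5]
finger_gap: 1.0
```

Run:
```python
from h import *
go(380,280,260,35)
s=get_image('side');t=get_image('top')
cv2.imwrite('pics/f1.png',cv2.resize(t[110:290,130:460],(800,436),interpolation=cv2.INTER_CUBIC));cv2.imwrite('pics/f2.png',cv2.resize(s[120:384,160:420],(590,600),interpolation=cv2.INTER_CUBIC))
for n,(x,y),h in [('small',(531.9,362.1),55),('med',(457.2,76.6),70),('wt',(651.5,120),90),('ws',(527.7,-383.4),60)]:
  print(n,'side base',proj('side',[x,y,10]),'top rim',proj('side',[x,y,h+6]),'| top cam rim',proj('top',[x,y,h+6]))
```

```text
t 34.6 grasp [379.5 281.8 259.8] yaw 35.1 tilt 0.73 gap 1.0 F [ 0.1 -0.5 -0.5] q [-1.24  0.07  0.49  2.06 -0.02  1.02 -0.13]
  dx dy dz cm [-0.06  0.18 -0.02] turn 0.1
small side base [224.00796266 165.3479989 ] top rim [223.5569231 151.8201188] | top cam rim [164.78329455 207.23182014]
med side base [219.32256094 222.22231129] top rim [218.40294243 202.46066142] | top cam rim [265.1364932  233.47314578]
wt side base [282.36582637 202.00683824] top rim [284.28960896 176.93642805] | top cam rim [249.79538285 163.66846234]
ws side base [311.42804246 377.22516247] top rim [314.98824486 359.45643194] | top cam rim [427.68286529 209.23256415]
```

View pics/f1.png

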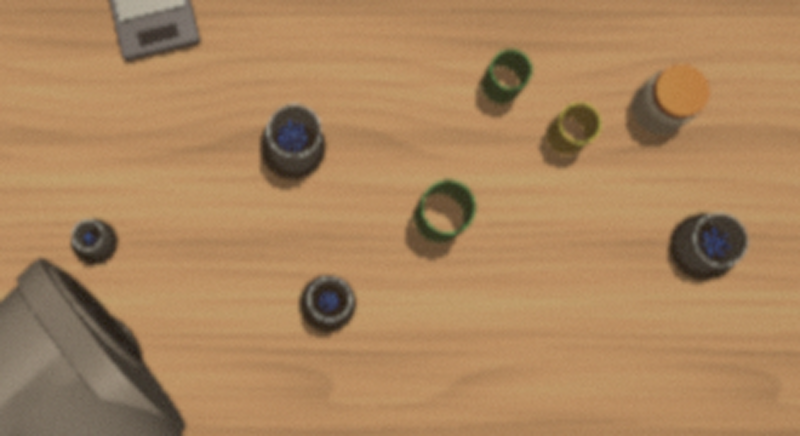

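View pics/f2.png

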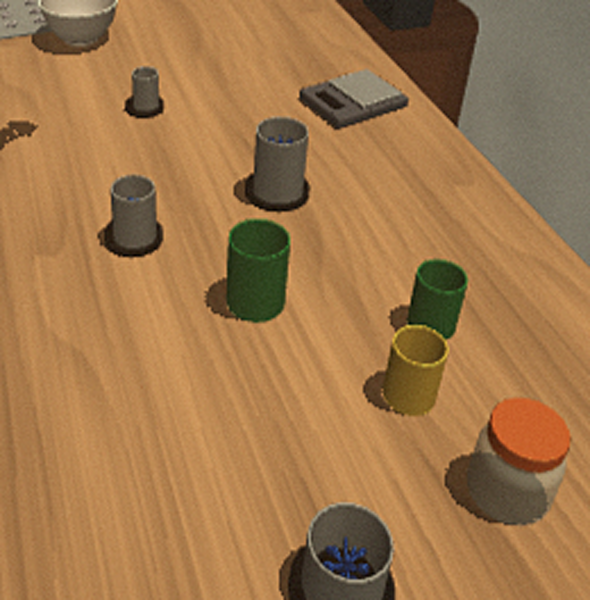

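Run:
```python
from station import *
print(hand_in())
```

```text
the job is handed in; nothing more can be done
None
```

I put all four steel flasks over their matching trees and handed the job in after about 35 s of robot time.

| Flask | Base | Height of the grip when set down |
|---|---|---|
| wide short | short wide tree | within 0.5 mm of the calculated height |
| small | small tree | within 0.5 mm of the calculated height |
| wide tall | tall wide tree | within 0.5 mm of the calculated height |
| medium | medium tree | within 0.5 mm of the calculated height |

- **Setting down:** Each flask was lowered in small steps until the wrist felt contact, at 4 to 20 N. It was released only then.
- **Final pictures (side and top):** All four flasks stand upright inside their base lips, with a blue tree inside each one and the bases flat on the bench. The rims sit within about 2 pixels (roughly 5 mm) of where seated rims should appear. The bowl, jar, and green and yellow look-alikes appear undisturbed.
- **Loose ends:**
  - The gripper picked up a small tilt during the job, up to 1.8° in mid-air. It was under 1° at every set-down, and the released flasks look upright.
  - The tall flask's rim appeared about 1.5 pixels lower than predicted. Its base was off by the same amount before I touched it, so I put this down to calibration.
  - Lateral force at contact was 6 to 8 N for the tall and medium flasks.

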